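# Load, seal and flush the culture chamber

## Robot

A 6-joint arm with a two-finger parallel gripper is mounted at the origin on the work surface. World frame = base frame: x ahead of the robot, y to its left, z up, the work surface at z = 0. Lengths are in m, angles in rad, forces in N, time in s.
With the tool pointing down it reaches from about 0.25 to 0.775 m from the base axis. Payload 4 kg.
Tool frame: the origin (TCP) lies midway between the tips of the shut fingers; the grasp point (between the pads) lies 19 mm behind it; z points along the fingers, y is the direction in which the jaws open and shut (so a half turn about z gives the same grasp; the last joint's range is limited). The gripper opens to 94 mm and grips with 3 to 60 N. Pads are 16 mm wide; open, the fingers measure 119 mm over their backs; the gripper's body (75 mm by 177 mm) begins 78 mm behind the grasp point.
Start: joints at [-1.24, 0.087, 1.371, -0, 1.684, -0.103], TCP at [0.231, -0.499, 0.206] pointing down, gripper open.
Joint ranges: [-3.1, 3.1], [-0.76, 2.03], [0.27, 2.55], [-1.08, 4.22], [0.17, 2.65], [-2.57, 2.57]. Speed limits (rad/s): [2.79, 2.79, 3.14, 3.14, 3.14, 3.14].

## Interface

Orientations are given as a rotation vector (axis times angle).
In Python, from bench import bot gives the robot as it stands. The module is installed in compiled form; this text tells all that it offers.
- The arm moves only by the tool carry_out, never from a script. Its argument "motion" is a list that holds one entry, the list of rows, each a list of 7 numbers: the shift along the tool's x, y, z in mm, then the turn, a rotation vector about the tool's x, y, z in rad, then the finger opening in mm, from 0 to 94. In form: [[[x, y, z, ax, ay, az, fingers], ...]]. A call has 1 to 8 rows; each row is the pose to reach, as a shift and turn from the pose commanded when the call began, along the tool's axes at that moment; what a row does not reach only later rows make up. A row lasts 1/12 s, in which the tool goes at most 41.7 mm and 7.16 degrees, less where a joint would pass 70% of its speed; a pose out of reach is approached as far as the arm can. A call with a gripper value outside its range is refused whole. The fingers move at their own pace and stop on an object; "force" is the grip in N (left out, the last holds). Time passes only in rows, so rows that repeat a pose let the fingers close. It gives the time, the measured TCP pose, the force and the opening at its end, in the units of the state.
- bot.sense(): the state, without advancing time (a new reading comes with each control period).
- bot.camera(name): name is "scene" or "side" or "wrist"; returns (picture, depth): 420x560x3 uint8, blue, green, red; 420x560 float32, m along the optical axis (not along the pixel's ray), 0 where there is no reading.
- bot.camera_model(name): a dict with "intrinsics" (3x3 intrinsics, pixels), "R" (3x3) and "t" (3): a world point X has camera coordinates R X + t; the wrist camera has in their place "T_tool_cam" (4x4, takes a point from camera to tool coordinates, whose origin is the TCP and whose axes are the flange's). Camera axes: x right, y down, z forward; pixel columns grow to the right and rows downward; lengths in m; the calibration is good to about 2 mm. A picture is of the moment at which its call begins: read the wrist's pose just before it. camera_model takes no time and is no camera call.
- bot.job_done(): hands the job in, once; it reports no verdict.
Trained networks look in the newest picture that a camera, given by its name, has taken for a name from the list of things; names that differ only in an ending like _2 or _b are one class to them, and where a whole thing is asked for, a point or a joint stands for the part that bears it (a point fixed in the world has none). Each returns a list of dicts, best first, with "confidence" (0 to 1); they miss things now and then, are a little off and sometimes report something else, mostly with a low value. They report only what shows in the picture. A call takes as long as a camera call.
- bot.trace(camera, thing): "mask" (420x560 bool, what is visible of it) and "box" ([centre column, centre row, width, height] in pixels, round what is visible of it).
The state is a dict: "time_s": time; "joint_pos": joint angles; "qd": joint speeds; "tau": joint torques, N m; "position": TCP position; "tcp_rot": TCP orientation; "force": force on the tool from outside, world axes, zero at the start; "wrist_torque": the same for the moment, N m; "grip_width": finger opening in m.
Only numpy, scipy, OpenCV 4.12 (cv2) and the standard library are available. Lean on these libraries where they do the work, as an engineer would, in place of code of your own. Each camera call takes 0.05 s, during which the arm holds its last target. There are 200 camera calls.

## Task

Put every small culture dish into the open gas chamber, standing flat on its floor and not stacked, and keep the dishes level all the while. Then set the lid squarely on the chamber and push the toggle clamp's handle down past its dead point so that the pad locks the lid. Only then open the gas valve half way (45 degrees) and leave everything so; the large dish and the other things on the bench stay where they are.

Things in the scene. Friction and masses are not known exactly. Their poses are not given: they have to be found in the camera images.
- dish1: Small round culture dish with a lid, off-white polystyrene: 38 mm across, 12 mm high, 18 g; origin at the centre of its underside, z up. Three to five of these five are present.
- dish2: Small round culture dish with a lid, off-white polystyrene: 38 mm across, 12 mm high, 18 g; origin at the centre of its underside, z up. Three to five of these five are present.
- dish3: Small round culture dish with a lid, off-white polystyrene: 38 mm across, 12 mm high, 18 g; origin at the centre of its underside, z up. Three to five of these five are present.
- dish4: Small round culture dish with a lid, off-white polystyrene: 38 mm across, 12 mm high, 18 g; origin at the centre of its underside, z up. Three to five of these five are present.
- dish5: Small round culture dish with a lid, off-white polystyrene: 38 mm across, 12 mm high, 18 g; origin at the centre of its underside, z up. Three to five of these five are present.
- lid: Chamber lid on the bench: clear plate 244 (its x) x 138 (y) x 8 mm, 0.26 to 0.4 kg, with a black upright grip block in the middle, 20 (x) x 50 (y) mm, 28 mm high, its flat top 36 mm above the plate's underside. Origin at the centre of the underside. It fits either way round.
- fixture: White open gas chamber, 240 (x) x 134 (y) mm outside, 216 x 110 inside, on a fixed base plate (10 mm thick, x -135 to 135, y -79 to 206); origin on the bench under the chamber's centre. Toggle clamp and valve stand on its +y side: the clamp's aluminium stand spans x -22 to 22, y 88 to 200, 78 mm high; the valve is at x -85, y 130.
- chamber_floor (a point): Centre of the chamber's inner floor, 16 mm above the bench; axes as fixture.
- chamber_rim (a point): Centre of the chamber's mouth at rim height, 52 mm above the bench (the lid's underside lies here when on); axes as fixture.
- clamp_handle (a joint): Toggle clamp handle, rad: 0 = open (leaning 1.20 rad above level, arm upright), grows as it is pushed down and outward (fixture +y); dead point 1.17, stop 1.25 (level). Friction holds it in between (2 N at the grip). From about 0.94 the pad meets the lid's grip: it resists by up to 10 N at the grip, springs back if let go before the dead point, and past it stays at the stop.
- clamp_grip (a point): Point on the axis of the handle's black round grip (19 mm thick, from 60 to 135 mm from the hinge), 100 mm from the hinge.
- clamp_hinge (a point): Hinge of the clamp handle, fixed to the fixture at y = 164, z = 107 mm; its axis is the fixture's x axis, the handle swings in the plane x = 0 of the fixture. When open, the clamp arm stands upright 49 mm nearer the chamber than this, up to 0.24 m above the bench.
- clamp_pad: Round rubber pad (22 mm) on the spring spindle at the end of the clamp arm; origin at the middle of its pressing face. Clamped, it presses on the top of the lid's grip with about 25 N.
- valve (a joint): Plug valve handle, rad: 0 = shut (bar across the gas line, along fixture x), grows counterclockwise as seen from above, 1.57 = fully open (bar along the line, fixture y), 0.785 = half open; light friction (0.06 N m) keeps it where it is left. At the start between 0 and 0.15.
- valve_grip (a point): Middle of the valve's steel handle bar (60 x 11 mm, 14 mm high), on its turning axis, 68 mm above the bench; its x axis runs along the bar. 12 mm of free height under the bar, above the index plate with ticks at shut, half and fully open.
- large_dish: Bystander: the same kind of dish but larger, 60 mm across, 15 mm high; not to be loaded. Origin under its centre.
- oil_bottle: Bystander: small amber dropper bottle, 27 mm across, 70 mm high.
- objective: Bystander: steel microscope objective standing on its thread, 29 mm across, 46 mm high.
- slide_mailer: Bystander: flat grey slide mailer, 86 x 34 x 16 mm.
- slide_block: Bystander: white box of slides, 76 x 52 x 26 mm.
- beaker: Bystander: small glass beaker, 52 mm across, 60 mm high.

How it is judged:
By the outcome, as a careful person would: the job done as asked, in the order asked, and still so for the second after the job is handed in, with the robot touching nothing.
Of dish1, dish2, dish3, dish4, dish5 only 3 to 5 are there at a start; the rules pass over those that are not, and their reading is None.
At some moment in a run one of dish1, dish2, dish3, dish4, dish5 may be knocked a few centimetres aside while the robot is not near it.
It also fails if it takes over 208 s, if anything falls off the work surface, if the arm or the gripper's body presses on something with over 40 N, if the wrist force passes 120 N, or if a joint passes its speed limit or range.

## Working session

There is one attempt and no reset: what is moved stays moved. The work goes in short steps, Python scripts to look and compute and a tool call to move; the robot and the scene stay as the last step left them, time stands still between calls to the robot, and variables do not carry over. Pictures are saved under pics/ and viewed, about 12 in all and at most 16, crops included, and the job is handed in when it is done.

Besides the shell and the picture viewer there is one more tool, called after ">>>" as a command line: name --argument value ..., lists and objects as JSON in quotes. carry_out: Moves the arm, as the interface text tells. Its arguments: {"type":"object","properties":{"motion":{"type":"array","items":{"type":"array","items":{"type":"array","items":{"type":"number"}}}},"force":{"type":"number"}},"required":["motion"]}

```bash
mkdir -p pics; cat > h.py <<'E'
from bench import bot
import numpy as np, cv2
from scipy.spatial.transform import Rotation as Rn
np.set_printoptions(precision=4,suppress=True)
def cam(name):
    s=bot.sense(); m=bot.camera_model(name); K=np.array(m["intrinsics"])
    if name=="wrist":
        T=np.eye(4);T[:3,:3]=Rn.from_rotvec(s["tcp_rot"]).as_matrix();T[:3,3]=s["position"]
        T=T@np.array(m["T_tool_cam"])
    else:
        T=np.eye(4);T[:3,:3]=np.array(m["R"]);T[:3,3]=np.array(m["t"]).ravel();T=np.linalg.inv(T)
    p,d=bot.camera(name)
    return p,d,K,T
def pts(d,K,T,mask=None):
    m=(d>0) if mask is None else (d>0)&mask
    v,u=np.nonzero(m);z=d[v,u]
    P=np.c_[(u-K[0,2])/K[0,0]*z,(v-K[1,2])/K[1,1]*z,z]
    return P@T[:3,:3].T+T[:3,3]
def onplane(u,v,K,T,h):
    r=T[:3,:3]@np.array([(u-K[0,2])/K[0,0],(v-K[1,2])/K[1,1],1.]);o=T[:3,3]
    return o+r*(h-o[2])/r[2]
E
python3 - <<'E'
from h import *
s=bot.sense();print(s)
for n in("scene","side","wrist"):
    p,d,K,T=cam(n);cv2.imwrite(f"pics/{n}0.png",p);np.savez(f"{n}0.npz",d=d,K=K,T=T)
    print(n,K.ravel(),T)
    if n!="wrist":
      for t in["dish1","lid","fixture","large_dish","valve","clamp_handle","oil_bottle","objective","slide_mailer","slide_block","beaker"]:
        for r in bot.trace(n,t):
            if r["confidence"]<.3: continue
            P=pts(d,K,T,r["mask"]);
            if len(P): print(n,t,round(r["confidence"],2),np.round(r["box"]),np.median(P,0),P.min(0),P.max(0))
E
```

```text
{'time_s': 0.0, 'joint_pos': array([-1.2401,  0.088 ,  1.3722, -0.    ,  1.6836, -0.1031]), 'qd': array([-0.0003, -0.0005,  0.0026,  0.0007,  0.0009,  0.0008]), 'tau': array([  0.0013, -34.0173, -30.2426,   0.0718,   0.033 ,  -0.0002]), 'position': array([ 0.231 , -0.4986,  0.2043]), 'tcp_rot': array([-3.0659, -0.6756,  0.0004]), 'force': array([ 0.2588, -0.3296,  0.3624]), 'wrist_torque': array([ 0.0341,  0.0032, -0.0129]), 'grip_width': 0.09415030492936219}
scene [418.1167   0.     284.8843   0.     418.1167 210.1446   0.       0.
   1.    ] [[-0.8699  0.379  -0.3156  0.9417]
 [ 0.493   0.6873 -0.5335  0.634 ]
 [ 0.0147 -0.6197 -0.7847  1.0835]
 [ 0.      0.      0.      1.    ]]
scene dish1 0.53 [248. 232.  13.  10.] [ 0.6568 -0.0804  0.0117] [ 0.637  -0.0984 -0.0024] [ 0.6736 -0.0654  0.0179]
scene lid 0.56 [245. 149.  73.  43.] [ 0.5002 -0.4235  0.0078] [ 0.3615 -0.5215 -0.0039] [ 0.6221 -0.3423  0.0407]
scene fixture 0.6 [332. 287. 127. 118.] [0.5546 0.223  0.0159] [ 0.365   0.0391 -0.0052] [0.6849 0.3583 0.2438]
scene fixture 0.58 [270. 171.  16.  14.] [ 0.4645 -0.2756  0.0145
[... 3200 characters left out ...]
1]
side slide_block 0.69 [256. 282.   9.  30.] [ 0.4525 -0.1988  0.0405] [ 0.441  -0.207  -0.0027] [ 0.4786 -0.0961  0.0716]
side slide_block 0.44 [254. 270.  12.  10.] [ 0.4603 -0.0924  0.0097] [ 0.4428 -0.1085 -0.0019] [ 0.4779 -0.0699  0.0145]
side slide_block 0.38 [194. 185.  14.  17.] [0.3589 0.4154 0.0373] [ 0.3346  0.3994 -0.0019] [0.3785 0.4619 0.063 ]
side beaker 0.65 [195. 184.  14.  21.] [0.3594 0.4152 0.0374] [ 0.3374  0.3994 -0.0019] [0.377  0.4619 0.063 ]
wrist [330.3488   0.     274.7019   0.     330.3488 209.672    0.       0.
   1.    ] [[ 0.4202 -0.8748 -0.2413  0.3009]
 [-0.9074 -0.4051 -0.1115 -0.4656]
 [-0.0002  0.2658 -0.964   0.3854]
 [ 0.      0.      0.      1.    ]]
```

```bash
python3 - <<'E'
import cv2,numpy as np
a=cv2.imread("pics/scene0.png")[110:380,150:480];b=cv2.imread("pics/side0.png")[90:400,150:430]
a=cv2.resize(a,None,fx=1.2,fy=1.2,interpolation=cv2.INTER_CUBIC);b=cv2.resize(b,None,fx=1.4,fy=1.4,interpolation=cv2.INTER_CUBIC)
c=np.zeros((max(a.shape[0],b.shape[0]),a.shape[1]+b.shape[1],3),np.uint8);c[:a.shape[0],:a.shape[1]]=a;c[:b.shape[0],a.shape[1]:]=b
cv2.imwrite("pics/c1.png",c);print(c.shape)
E
```

```text
(434, 788, 3)
```

View pics/c1.png

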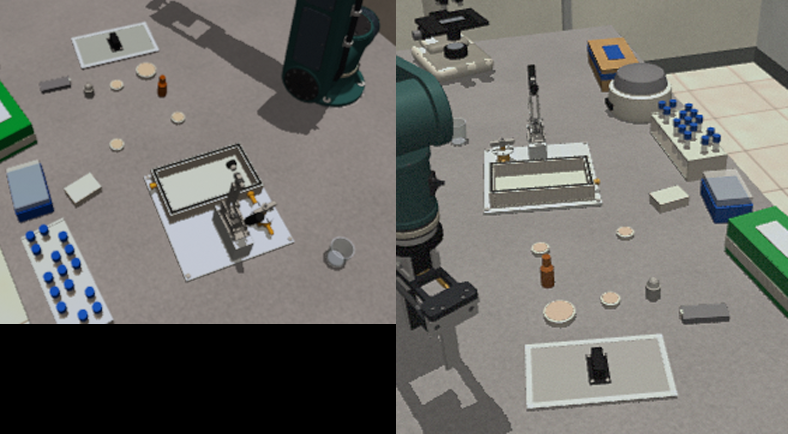

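```bash
python3 - <<'E'
from h import *
for n in("scene","side"):
    f=np.load(n+"0.npz");P=pts(f["d"],f["K"],f["T"]);
    def rect(sel,lab):
        Q=P[sel]
        if len(Q)>10:
            (c,s,a)=cv2.minAreaRect((Q[:,:2]*1000).astype(np.float32));print(n,lab,len(Q),np.round(c,1),np.round(s,1),round(a,2),"z",np.median(Q[:,2]))
    x,y,z=P.T
    R=(x>.33)&(x<.75)&(y>0)&(y<.4)
    rect(R&(z>.044)&(z<.060)&(y<.23),"rim")
    rect(R&(z>.009)&(z<.022),"base+floor")
    L=(x>.3)&(x<.7)&(y<-.32)&(y>-.56)
    rect(L&(z>.004)&(z<.02),"lid");rect(L&(z>.03)&(z<.05),"grip")
    for nm,cx,cy in[("A",.652,-.085),("B",.461,-.09),("C",.555,-.281),("Big",.455,-.28),("bench",.45,-.0)]:
        D=np.hypot(x-cx,y-cy)<.045
        if nm=="bench":print(np.median(z[D]))
        else:
            Q=P[D&(z>.0075)&(z<.02)];print(n,nm,len(Q),(Q.min(0)+Q.max(0))/2,Q.max(0)-Q.min(0),np.median(Q[:,2]))
E
```

```text
scene rim 1027 [526.3 147.1] [162.4 250.8] 80.73 z 0.051403520782624224
scene base+floor 4028 [576.2 192.6] [283.5 396.6] 80.42 z 0.012798215345445785
scene lid 1747 [ 500.8 -438.8] [398.8 238.7] 0.56 z 0.007802953768940357
scene grip 56 [ 491.4 -429.8] [56.2 20.2] 80.91 z 0.0357762603083186
scene A 98 [ 0.6551 -0.0833  0.0128] [0.037  0.0358 0.0103] 0.012091066283580365
scene B 83 [ 0.4686 -0.0844  0.0132] [0.0365 0.0366 0.011 ] 0.011438443782224805
scene C 70 [ 0.5626 -0.2721  0.0119] [0.0368 0.0346 0.0087] 0.011908077106661974
scene Big 172 [ 0.4614 -0.2821  0.0138] [0.0596 0.0598 0.0114] 0.014769881997764966
-0.0006098871891484503
side rim 676 [515.3 142.9] [169.5 238.8] 80.61 z 0.04992764847879583
side base+floor 1276 [580.7 177.1] [291.8 387.6] 80.16 z 0.01377691944716658
side lid 4557 [ 501.4 -445.7] [218.1 396.8] 89.99 z 0.007169390460871838
side grip 142 [ 484.9 -433.3] [52.  19.9] 79.27 z 0.03412590033825458
side A 74 [ 0.6485 -0.0854  0.0115] [0.0387 0.0394 0.008 ] 0.010897204345358957
side B 83 [ 0.4611 -0.0875  0.0111] [0.0366 0.0407 0.0068] 0.010373565234837012
side C 111 [ 0.5563 -0.2762  0.0113] [0.0372 0.0373 0.0076] 0.010189543556106573
side Big 321 [ 0.4547 -0.2845  0.0132] [0.0591 0.0644 0.0113] 0.013566646035565122
-0.0014899888788089122
```

```bash
python3 - <<'E'
from h import *
th=np.radians(-9.5);R=np.array([[np.cos(th),-np.sin(th)],[np.sin(th),np.cos(th)]])
for n,off in(("scene",[.0035,.002]),("side",[-.0035,-.002])):
    f=np.load(n+"0.npz");P=pts(f["d"],f["K"],f["T"]);P[:,:2]-=off
    # find base plate top: edges
    Q=P[(P[:,0]>.3)&(P[:,0]<.8)&(P[:,1]>-.05)&(P[:,1]<.45)]
    q=Q[:,:2]@R
    for nm,a,b in(("base",.0065,.014),("rim",.047,.056)):
        m=(Q[:,2]>a)&(Q[:,2]<b); print(n,nm,np.percentile(q[m],[0.5,2,98,99.5],axis=0).T, m.sum())
    c=np.array([.52,.145])@R
    F=np.c_[q-c,Q[:,2]]
    for z in np.arange(.07,.25,.012):
        m=(F[:,2]>z)&(F[:,2]<z+.012)&(abs(F[:,0])<.05)
        if m.sum()>3:print(n,round(z,3),m.sum(),"x",F[m,0].min(),F[m,0].max(),"y",F[m,1].min(),F[m,1].max())
E
```

```text
scene base [[0.2745 0.3542 0.6205 0.7529]
 [0.1474 0.1616 0.4222 0.4822]] 3492
scene rim [[0.2591 0.2675 0.6061 0.6068]
 [0.1493 0.1506 0.4892 0.5001]] 1107
scene 0.07 373 x -0.024327204791374124 0.020206206436479468 y 0.07535795228528314 0.1878693510024918
scene 0.082 65 x -0.02184624489553294 0.01865331920471508 y 0.09322841066592308 0.17110459870058048
scene 0.094 73 x -0.019603565114301613 0.014845361449991212 y 0.09071535769626804 0.16062023835990913
scene 0.106 106 x -0.019305841025799964 0.016031198606278052 y 0.0913869978110175 0.1574190843163199
scene 0.118 62 x -0.019514540721844165 0.014543174145966342 y 0.09231348444435672 0.16592622937047152
scene 0.13 28 x -0.010864935344890359 0.009921793555161873 y 0.09663876795073412 0.16833172988526163
scene 0.142 26 x -0.011511589337064476 0.009895678841535804 y 0.09848856242560483 0.17162246982458873
scene 0.154 41 x -0.012066496559136553 0.009675508527445587 y 0.09924596925049234 0.18353963603920892
scene 0.166 28 x -0.01208719577336459 0.0064550504953824195 y 0.09973454078339788 0.18538955018433556
scene 0.178 35 x -0.0098418537
[... 1434 characters left out ...]
side 0.154 15 x -0.01608806424541742 0.00900464672840573 y 0.09782176707602785 0.17497726135356695
side 0.166 13 x -0.010854163203755929 0.006054637348697656 y 0.09763575002206476 0.17717218760655606
side 0.178 10 x -0.009996229944633561 0.006783447148558552 y 0.09856090972365372 0.10742098298614866
side 0.19 14 x -0.01255896122962663 0.005312549040500658 y 0.100067826864773 0.19453980342845062
side 0.202 23 x -0.011871052380787894 0.005980939528651641 y 0.09744115914670981 0.19615892451798278
side 0.214 31 x -0.011139758129905086 0.007345978017402888 y 0.06979313157811395 0.20396607342191786
side 0.226 54 x -0.011872717155446688 0.007810690466335368 y 0.06495661434929728 0.20489578951145349
```

>>> carry_out --motion '[[[330,-68,0,0,0,-1.0,70],[330,-68,0,0,0,-1.0,70],[330,-68,0,0,0,-1.0,70],[330,-68,0,0,0,-1.0,70],[330,-68,0,0,0,-1.0,70],[330,-68,0,0,0,-1.0,70],[330,-68,0,0,0,-1.0,70],[330,-68,0,0,0,-1.0,70]]]'

```text
time_s: 1.92
position: [0.5006, -0.2993, 0.2057]
tcp_rot: [2.361, 2.071, -0.0]
force: [0.4, -0.4, 0.8]
grip_width: 0.07
```

>>> carry_out --motion '[[[0,0,0,0,0,-1.0,70],[0,0,0,0,0,-1.0,70],[0,0,0,0,0,-1.0,70],[0,0,0,0,0,-1.0,70],[0,0,0,0,0,-1.0,70],[0,0,0,0,0,-1.0,70],[0,0,0,0,0,-1.0,70],[0,0,0,0,0,-1.0,70]]]'

```text
time_s: 2.58
position: [0.4992, -0.3008, 0.2054]
tcp_rot: [-1.079, -2.95, 0.0]
force: [0.3, 0.6, 0.8]
grip_width: 0.0698
```

```bash
cat >> h.py <<'E'
def plan(x,y,z,yaw=None,tilt=0):
    """shift mm, rotvec in present tool axes to reach TCP (x,y,z), tool-x yaw deg, then tilt about tool y"""
    s=bot.sense();R0=Rn.from_rotvec(s["tcp_rot"])
    d=R0.inv().apply(np.array([x,y,z])-s["position"])*1000
    if yaw is None: rv=np.zeros(3)
    else:
        a=np.radians(yaw);G=Rn.from_matrix(np.array([[np.cos(a),np.sin(a),0],[np.sin(a),-np.cos(a),0],[0,0,-1]]).astype(float))*Rn.from_rotvec([0,np.radians(tilt),0])
        rv=(R0.inv()*G).as_rotvec()
    return np.round(d,1),np.round(rv,3)
def st():
    s=bot.sense();X=Rn.from_rotvec(s["tcp_rot"]).as_matrix();
    print("t",round(s["time_s"],2),"pos",s["position"],"yaw",round(np.degrees(np.arctan2(X[1,0],X[0,0])),2),"z",X[:,2],"q",s["joint_pos"],"F",s["force"],"w",round(s["grip_width"]*1000,1))
def disc(P,cx,cy,lo,hi,r=.035):
    Q=P[(np.hypot(P[:,0]-cx,P[:,1]-cy)<r)&(P[:,2]>lo)&(P[:,2]<hi)]
    if len(Q)<20: return None
    (c,rad)=cv2.minEnclosingCircle((Q[:,:2]*1000).astype(np.float32))
    return np.round(c,1),round(rad,1),len(Q),np.median(Q[:,2])
E
python3 - <<'E'
from h import *
st();p,d,K,T=cam("wrist");cv2.imwrite("pics/w1.png",p);np.savez("w1.npz",d=d,K=K,T=T);P=pts(d,K,T)
print("cam",T[:3,3],T[:3,2])
print(len(P),P.min(0),P.max(0))
for t in["dish1","large_dish","lid"]:
    for r in bot.trace("wrist",t):
        Q=pts(d,K,T,r["mask"])
        if len(Q): print(t,round(r["confidence"],2),np.round(r["box"]),np.median(Q,0),(Q.min(0)+Q.max(0))/2,Q.max(0)-Q.min(0))
for c in[(.557,-.275),(.652,-.085),(.461,-.09),(.455,-.28)]: print(disc(P,*c,.008,.02))
E
```

```text
t 2.58 pos [ 0.4992 -0.3008  0.2054] yaw 139.81 z [-0.0001 -0.     -1.    ] q [-0.6395  0.1605  1.2896 -0.0001  1.6916 -1.5088] F [0.2998 0.6348 0.7502] w 69.8
cam [ 0.4399 -0.25    0.3853] [ 0.2021 -0.1712 -0.9643]
234346 [ 0.1671 -0.6787 -0.0025] [0.8594 0.0495 0.3337]
dish1 0.82 [504. 166.  38.  35.] [ 0.6479 -0.0853  0.0125] [ 0.6502 -0.0839  0.0078] [0.0378 0.0373 0.0148]
dish1 0.73 [415.  29.  36.  38.] [ 0.4631 -0.0855  0.0127] [ 0.4633 -0.0815  0.0075] [0.0374 0.0437 0.0158]
dish1 0.64 [324. 213.  28.  30.] [ 0.5559 -0.2728  0.0126] [ 0.5567 -0.2731  0.007 ] [0.0364 0.0357 0.0155]
large_dish 0.97 [262. 150.  50.  54.] [ 0.455  -0.2814  0.0159] [ 0.4557 -0.283   0.0094] [0.059  0.061  0.0185]
lid 0.92 [180. 231. 200. 202.] [ 0.4558 -0.4152  0.0087] [ 0.4889 -0.4017  0.1576] [0.2674 0.2151 0.3171]
(array([ 557.2, -273.1]), 19.0, 792, np.float64(0.01261189501140611))
(array([649.8, -83.7]), 19.6, 921, np.float64(0.012537275398452785))
(array([463.7, -84.1]), 19.6, 1233, np.float64(0.01269735621493101))
(array([ 455.6, -281.9]), 29.9, 2282, np.float64(0.015865397832599798))
```

View pics/w1.png

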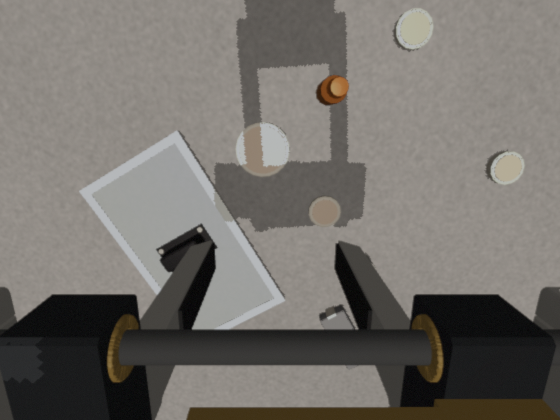

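>>> carry_out --motion '[[[-26.5,58.5,60,0,0,-1.05,60],[-26.5,58.5,100,0,0,-1.05,60],[-26.5,58.5,130,0,0,-1.05,60],[-26.5,58.5,130,0,0,-1.05,60],[-26.5,58.5,130,0,0,-1.05,60],[-26.5,58.5,130,0,0,-1.05,60],[-26.5,58.5,130,0,0,-1.05,60],[-26.5,58.5,130,0,0,-1.05,60]]]'

```text
time_s: 3.45
position: [0.5573, -0.2734, 0.075]
tcp_rot: [0.463, -3.107, -0.001]
force: [-0.6, -0.3, -0.6]
grip_width: 0.0596
```

```bash
python3 - <<'E'
from h import *
st();p,d,K,T=cam("wrist");cv2.imwrite("pics/w2.png",p);P=pts(d,K,T)
print(disc(P,.557,-.273,.008,.02));print(plan(.557,-.273,.003))
E
```

```text
t 3.45 pos [ 0.5573 -0.2734  0.075 ] yaw -163.05 z [-0.0006  0.0003 -1.    ] q [-0.5474  0.3006  1.3819 -0.      1.4597 -2.4141] F [-0.565  -0.2955 -0.5592] w 59.6
(array([ 557.7, -273.6]), 19.1, 1808, np.float64(0.012714181686557594))
(array([ 0.1,  0.7, 72.2]), array([0., 0., 0.]))
```

>>> carry_out --motion '[[[0,0.5,40,0,0,0,60],[0,0.5,71,0,0,0,60],[0,0.5,71,0,0,0,60],[0,0.5,71,0,0,0,34],[0,0.5,71,0,0,0,34],[0,0.5,71,0,0,0,34],[0,0.5,71,0,0,0,34],[0,0.5,71,0,0,0,34]]]' --force 12

```text
time_s: 4.17
position: [0.5575, -0.2733, 0.0052]
tcp_rot: [-0.456, 3.108, -0.001]
force: [-0.9, -0.8, 0.4]
grip_width: 0.0375
```

>>> carry_out --motion '[[[0,0,-40,0,0,0,34],[0,0,-80,0,0,0,34],[-20,30,-115,0,0,0,34],[-40,60,-140,0,0,0,34],[-60,90,-165,0,0,0,34],[-80,120,-190,0,0,0,34],[-95,155,-200,0,0,0,34],[-110,190,-210,0,0,0,34]]]'

```text
time_s: 4.83
position: [0.6075, -0.0676, 0.2146]
tcp_rot: [-0.454, 3.105, -0.002]
force: [0.3, 0.1, -0.3]
grip_width: 0.0375
```

>>> carry_out --motion '[[[-10,25,-15,0,0,0,34],[-20,60,-35,0,0,0,34],[-20,87,-35,0,0,0,34],[-20,87,-35,0,0,0,34],[-20,87,-35,0,0,0,34]]]'

```text
time_s: 5.25
position: [0.6006, 0.0217, 0.2476]
tcp_rot: [-0.461, 3.106, -0.001]
force: [0.0, -0.5, -0.4]
grip_width: 0.0373
```

```bash
python3 - <<'E'
from h import *
st();p,d,K,T=cam("wrist");cv2.imwrite("pics/w3.png",p);np.savez("w3.npz",d=d,K=K,T=T);P=pts(d,K,T)
for t in["valve","fixture"]:
    for r in bot.trace("wrist",t):
        Q=pts(d,K,T,r["mask"])
        if len(Q): print(t,round(r["confidence"],2),np.round(r["box"]),np.median(Q,0),(Q.min(0)+Q.max(0))/2,Q.max(0)-Q.min(0))
E
```

```text
t 5.25 pos [0.6006 0.0217 0.2476] yaw -163.12 z [ 0.0013 -0.0006 -1.    ] q [-0.0579  0.1973  1.1642 -0.0006  1.7787 -1.9235] F [ 0.0367 -0.5239 -0.4103] w 37.3
valve 0.67 [542. 128.  35.  58.] [0.4549 0.2726 0.0736] [0.4523 0.304  0.0463] [0.0592 0.0723 0.0714]
fixture 0.91 [416. 148. 282. 292.] [0.5156 0.1837 0.017 ] [0.5252 0.223  0.0866] [0.3179 0.3727 0.1764]
fixture 0.44 [ 24. 142.  41.  28.] [ 0.6361 -0.2741  0.0319] [ 0.639  -0.2945  0.0238] [0.0278 0.0556 0.0485]
```

View pics/w3.png

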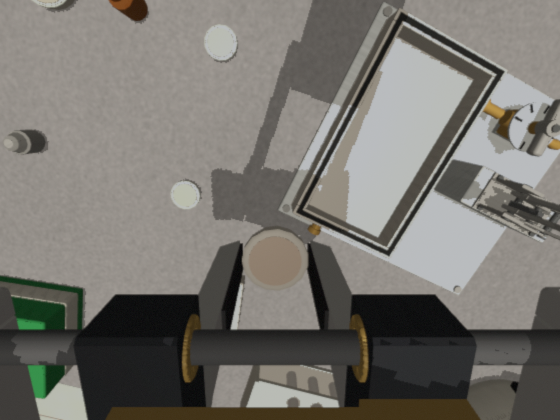

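```bash
python3 - <<'E'
from h import *
f=np.load("w3.npz");d=f["d"];K=f["K"];T=f["T"]
P=pts(d,K,T);x,y,z=P.T
R=(x>.36)&(x<.68)&(y>.03)&(y<.25)
m=R&(z>.048)&(z<.056);
th=np.radians(-9.5)
for lab,m in(("rim",m),("floor",R&(z>.0145)&(z<.0195))):
    Q=P[m]
    H,xe,ye=np.histogram2d(Q[:,0],Q[:,1],bins=[np.arange(.36,.68,.002),np.arange(.03,.25,.002)])
    im=(H>0).astype(np.uint8);n,l,s,c=cv2.connectedComponentsWithStats(im)
    k=1+np.argmax(s[1:,4]);ix=np.clip(((Q[:,0]-.36)/.002).astype(int),0,im.shape[0]-1);iy=np.clip(((Q[:,1]-.03)/.002).astype(int),0,im.shape[1]-1)
    Q=Q[l[ix,iy]==k];print(lab,len(Q),np.median(Q[:,2]),cv2.minAreaRect((Q[:,:2]*1000).astype(np.float32)))
Q=P[(z>.068)&(z<.082)&(np.hypot(x-.452,y-.275)<.045)];print("valve",cv2.minAreaRect((Q[:,:2]*1000).astype(np.float32)),np.median(Q[:,2]),len(Q))
for c in[(.65,-.084),(.463,-.084)]: print(disc(P,*c,.008,.02))
E
```

```text
rim 7543 0.052818778584590276 ((515.1007690429688, 135.68246459960938), (134.69798278808594, 240.66049194335938), 80.92761993408203)
floor 15413 0.016639104839306973 ((515.56005859375, 139.63424682617188), (104.12936401367188, 216.99818420410156), 80.97628784179688)
valve ((452.3249816894531, 276.6609191894531), (58.941898345947266, 16.647293090820312), 3.9374494552612305) 0.07505607842743256 783
(array([650.4, -83.7]), 19.3, 667, np.float64(0.012595660629594385))
(array([463.8, -84.3]), 19.0, 939, np.float64(0.012777050058404182))
```

>>> carry_out --motion '[[[0,40,20,0,0,-0.12,34],[0,80,40,0,0,-0.24,34],[-0.5,93,70,0,0,-0.36,34],[-0.5,93,100,0,0,-0.48,34],[-0.5,93,130,0,0,-0.6,34],[-0.5,93,145,0,0,-0.7,34],[-0.5,93,145,0,0,-0.7,34],[-0.5,93,145,0,0,-0.7,34]]]'

```text
time_s: 6.07
position: [0.5738, 0.1083, 0.1004]
tcp_rot: [1.488, -2.764, -0.002]
force: [0.0, 0.7, 0.2]
grip_width: 0.0374
```

```bash
python3 - <<'E'
from h import *
st();print(plan(.5739,.1111,.0215))
E
```

```text
t 6.07 pos [0.5738 0.1083 0.1004] yaw -123.41 z [-0.0032 -0.0006 -1.    ] q [ 0.0896  0.2072  1.4449 -0.0003  1.4928 -2.4689] F [0.0086 0.7442 0.2102] w 37.4
(array([-2.6,  1.3, 78.9]), array([0., 0., 0.]))
```

>>> carry_out --motion '[[[0,0,30,0,0,0,34],[0,0,60,0,0,0,34],[0,0,78.5,0,0,0,34],[0,0,78.5,0,0,0,34],[0,0,78.5,0,0,0,34],[0,0,78.5,0,0,0,34]]]'

```text
time_s: 6.57
position: [0.5766, 0.1093, 0.0262]
tcp_rot: [-1.491, 2.76, -0.003]
force: [-0.1, 0.0, 0.6]
grip_width: 0.0374
```

>>> carry_out --motion '[[[0,0,0,0,0,0,48],[0,0,0,0,0,0,48],[0,0,0,0,0,0,48],[0,0,-30,0,0,0,48],[0,0,-65,0,0,0,48],[0,0,-100,0,0,0,48],[0,0,-130,0,0,0,48],[0,0,-130,0,0,0,60]]]'

```text
time_s: 7.23
position: [0.5786, 0.1101, 0.1628]
tcp_rot: [-1.488, 2.75, -0.01]
force: [0.2, 0.1, 0.3]
grip_width: 0.052
```

```bash
python3 - <<'E'
from h import *
st();p,d,K,T=cam("wrist");P=pts(d,K,T);cv2.imwrite("pics/w4.png",p)
print(disc(P,.574,.111,.022,.035,.03))
print([disc(P,*c,.008,.02) for c in[(.65,-.084),(.463,-.084)]]);print(plan(.65,-.084,.08,203),plan(.65,-.084,.15))
E
```

```text
t 7.23 pos [0.5786 0.1101 0.1628] yaw -123.15 z [ 0.0159  0.0013 -0.9999] q [ 0.0918  0.1733  1.3591 -0.0002  1.5933 -2.4712] F [0.2181 0.0674 0.2584] w 52.0
(array([576.9, 111. ]), 18.9, 1142, np.float64(0.02873231905507309))
[(array([650.7, -83.4]), 19.3, 1440, np.float64(0.012617124486807046)), None]
(array([ 123.1, -166.3,   79.8]), array([-0.006,  0.009,  0.591])) (array([ 122.7, -166.9,    9.9]), array([0., 0., 0.]))
```

>>> carry_out --motion '[[[20,-27,-10,0,0,0.1,60],[43,-58,0,0,0,0.2,60],[66,-90,20,0,0,0.3,60],[90,-122,50,0,0,0.4,60],[112,-152,80,0,0,0.4,60],[123,-166.5,95,0,0,0.4,60],[123,-166.5,95,0,0,0.4,60],[123,-166.5,95,0,0,0.4,60]]]'

```text
time_s: 7.95
position: [0.644, -0.0855, 0.0536]
tcp_rot: [0.91, -2.999, -0.007]
force: [0.1, 0.9, -0.0]
grip_width: 0.0601
```

```bash
python3 - <<'E'
from h import *
st();p,d,K,T=cam("wrist");P=pts(d,K,T)
print(disc(P,.65,-.084,.008,.02),disc(P,.4635,-.084,.008,.02))
c=disc(P,.65,-.084,.008,.02)
if c: print(plan(c[0][0]/1e3,c[0][1]/1e3,.0045))
E
```

```text
t 7.95 pos [ 0.644  -0.0855  0.0536] yaw -146.24 z [-0.0081  0.0021 -1.    ] q [-0.2193  0.3827  1.3186  0.0003  1.4486 -2.3793] F [ 0.1218  0.9284 -0.0399] w 60.1
(array([650.5, -83.5]), 19.2, 2092, np.float64(0.012715637196477558)) (array([468.1, -81.9]), 18.7, 1452, np.float64(0.012654543276751667))
(array([-4.9, -2.3, 51.6]), array([0., 0., 0.]))
```

>>> carry_out --motion '[[[0,0,0,0,0,0,60],[0,0,0,0,0,0,60]]]'

```text
time_s: 8.17
position: [0.6472, -0.0832, 0.06]
tcp_rot: [-0.918, 3.002, -0.002]
force: [-0.6, 0.9, -0.9]
grip_width: 0.0599
```

>>> carry_out --motion '[[[-2.7,-1.8,30,0,0,0,60],[-2.7,-1.8,55.5,0,0,0,60],[-2.7,-1.8,55.5,0,0,0,60],[-2.7,-1.8,55.5,0,0,0,34],[-2.7,-1.8,55.5,0,0,0,34],[-2.7,-1.8,55.5,0,0,0,34],[-2.7,-1.8,55.5,0,0,0,34]]]'

```text
time_s: 8.75
position: [0.6505, -0.0843, 0.0045]
tcp_rot: [-0.917, 3.003, -0.002]
force: [-0.2, 2.1, 3.7]
grip_width: 0.0375
```

```bash
python3 - <<'E'
from h import *
st();print(plan(.4515,.1307,.13,239),plan(.4515,.1307,.13))
E
```

```text
t 8.75 pos [ 0.6505 -0.0843  0.0045] yaw -146.05 z [ 0.0023 -0.0005 -1.    ] q [-0.2153  0.428   1.3599 -0.      1.3515 -2.3786] F [-0.158   2.1138  3.7043] w 37.5
(array([  44.8,  289.3, -126. ]), array([-0.002,  0.001, -0.437])) (array([  44.8,  289.3, -126. ]), array([0., 0., 0.]))
```

>>> carry_out --motion '[[[0,0,-40,0,0,0,34],[3,20,-75,0,0,-0.06,34],[8,55,-105,0,0,-0.12,34],[14,95,-126,0,0,-0.18,34],[20,135,-126,0,0,-0.24,34],[26,175,-126,0,0,-0.3,34],[33,215,-126,0,0,-0.36,34],[39,255,-126,0,0,-0.42,34]]]'

```text
time_s: 9.42
position: [0.4757, 0.1043, 0.1299]
tcp_rot: [-1.525, 2.744, -0.001]
force: [0.1, 1.8, -0.5]
grip_width: 0.0375
```

>>> carry_out --motion '[[[0,0,0,0,0,0,34],[0,0,0,0,0,0,34],[0,0,0,0,0,0,34]]]'

```text
time_s: 9.67
position: [0.4776, 0.1031, 0.1296]
tcp_rot: [-1.522, 2.746, -0.002]
force: [0.2, 0.1, -0.6]
grip_width: 0.0374
```

```bash
python3 - <<'E'
from h import *
st();print(plan(.4515,.1307,.0215))
p,d,K,T=cam("wrist");P=pts(d,K,T);print(disc(P,.4635,-.084,.008,.02,.05))
E
```

```text
t 9.67 pos [0.4776 0.1031 0.1296] yaw -122.0 z [ 0.002  -0.0005 -1.    ] q [ 0.097  -0.0236  1.6356 -0.0007  1.5276 -2.486 ] F [ 0.2028  0.1214 -0.5572] w 37.4
(array([ -9.5,  37. , 108.1]), array([0., 0., 0.]))
(array([464.1, -83.4]), 18.9, 1139, np.float64(0.012692507060347136))
```

B is still where it was. Lower into the left slot.

>>> carry_out --motion '[[[-9.5,37,10,0,0,0,34],[-9.5,37,40,0,0,0,34],[-9.5,37,75,0,0,0,34],[-9.5,37,100,0,0,0,34],[-9.5,37,108,0,0,0,34],[-9.5,37,108,0,0,0,34],[-9.5,37,108,0,0,0,34],[-9.5,37,108,0,0,0,34]]]'

```text
time_s: 10.38
position: [0.4524, 0.1305, 0.0221]
tcp_rot: [-1.52, 2.747, -0.001]
force: [0.7, -0.1, 0.4]
grip_width: 0.0376
```

>>> carry_out --motion '[[[0,0,0,0,0,0,48],[0,0,0,0,0,0,48],[0,0,0,0,0,0,48],[0,0,-30,0,0,0,48],[0,0,-65,0,0,0,48],[0,0,-100,0,0,0,48],[0,0,-120,0,0,0,60],[0,0,-120,0,0,0,60]]]'

```text
time_s: 11.05
position: [0.4542, 0.1315, 0.1473]
tcp_rot: [-1.518, 2.738, -0.007]
force: [0.3, 0.2, -0.6]
grip_width: 0.0576
```

```bash
python3 - <<'E'
from h import *
st();p,d,K,T=cam("wrist");P=pts(d,K,T)
print(disc(P,.4515,.131,.022,.035,.03),disc(P,.577,.111,.022,.035,.03))
print(disc(P,.464,-.084,.008,.02,.05),plan(.464,-.0837,.06))
E
```

```text
t 11.05 pos [0.4542 0.1315 0.1473] yaw -122.0 z [ 0.0121  0.0018 -0.9999] q [ 0.162  -0.0763  1.6505 -0.0001  1.5551 -2.4212] F [ 0.2972  0.2362 -0.5925] w 57.6
(array([452.2, 131.8]), 18.9, 1255, np.float64(0.02872926176345353)) (array([576.7, 111. ]), 19.2, 1154, np.float64(0.028615725040369605))
(array([466.8, -78.9]), 17.9, 598, np.float64(0.012557349684757274)) (array([ 176.7, -123.1,   83.9]), array([0., 0., 0.]))
```

>>> carry_out --motion '[[[29,-20,0,0,0,0.08,60],[59,-41,0,0,0,0.16,60],[89,-62,10,0,0,0.24,60],[119,-83,30,0,0,0.32,60],[150,-104,55,0,0,0.4,60],[176.5,-123,80,0,0,0.42,60],[176.5,-123,84,0,0,0.42,60],[176.5,-123,84,0,0,0.42,60]]]'

```text
time_s: 11.77
position: [0.458, -0.0843, 0.0523]
tcp_rot: [0.909, -2.999, -0.008]
force: [0.5, 0.1, 0.6]
grip_width: 0.0597
```

>>> carry_out --motion '[[[0,0,0,0,0,0,60],[0,0,0,0,0,0,60],[0,0,0,0,0,0,60]]]'

```text
time_s: 12.02
position: [0.4623, -0.0829, 0.0579]
tcp_rot: [-0.92, 3.002, -0.002]
force: [-0.3, -0.7, 0.3]
grip_width: 0.0603
```

```bash
python3 - <<'E'
from h import *
st();p,d,K,T=cam("wrist");P=pts(d,K,T)
c=disc(P,.464,-.084,.008,.02,.05);print(c)
if c: print(plan(c[0][0]/1e3,c[0][1]/1e3,.0045))
E
```

```text
t 12.02 pos [ 0.4623 -0.0829  0.0579] yaw -145.94 z [ 0.0021 -0.0004 -1.    ] q [-0.2983 -0.0142  1.7745  0.0002  1.3793 -2.4636] F [-0.2989 -0.7418  0.2661] w 60.3
(array([463.9, -84.3]), 19.1, 2056, np.float64(0.01276775450703975))
(array([-0.4, -1.9, 53.5]), array([0., 0., 0.]))
```

>>> carry_out --motion '[[[-0.5,-2,30,0,0,0,60],[-0.5,-2,53.5,0,0,0,60],[-0.5,-2,53.5,0,0,0,60],[-0.5,-2,53.5,0,0,0,34],[-0.5,-2,53.5,0,0,0,34],[-0.5,-2,53.5,0,0,0,34],[-0.5,-2,53.5,0,0,0,34]]]'

```text
time_s: 12.65
position: [0.4638, -0.0853, 0.0045]
tcp_rot: [-0.917, 3.003, -0.002]
force: [-0.6, 0.6, 1.5]
grip_width: 0.0375
```

```bash
python3 - <<'E'
from h import *
st();print(plan(.5127,.1209,.13,237))
E
```

```text
t 12.65 pos [ 0.4638 -0.0853  0.0045] yaw -146.04 z [ 0.0021 -0.0006 -1.    ] q [-0.3022  0.0465  1.829   0.      1.264  -2.4657] F [-0.5707  0.641   1.5201] w 37.5
(array([-155.9,  143.5, -125.5]), array([-0.002,  0.001, -0.402]))
```

>>> carry_out --motion '[[[0,0,-40,0,0,0,34],[-10,9,-75,0,0,-0.06,34],[-35,32,-105,0,0,-0.12,34],[-62,56,-126,0,0,-0.18,34],[-90,82,-126,0,0,-0.24,34],[-118,108,-126,0,0,-0.3,34],[-144,131,-126,0,0,-0.36,34],[-157.5,143,-126,0,0,-0.4,34]]]'

```text
time_s: 13.32
position: [0.5145, 0.125, 0.1304]
tcp_rot: [-1.502, 2.756, 0.001]
force: [0.1, -0.0, -0.6]
grip_width: 0.0378
```

>>> carry_out --motion '[[[0,0,0,0,0,0,34],[0,0,0,0,0,0,34],[0,0,0,0,0,0,34]]]'

```text
time_s: 13.57
position: [0.5137, 0.1205, 0.1295]
tcp_rot: [1.494, -2.763, 0.001]
force: [-0.4, -0.9, -0.7]
grip_width: 0.0375
```

```bash
python3 - <<'E'
from h import *
st();p,d,K,T=cam("wrist");P=pts(d,K,T)
print(disc(P,.4515,.131,.022,.035,.03),disc(P,.577,.111,.022,.035,.03))
print(plan(.5145,.1213,.0215))
E
```

```text
t 13.57 pos [0.5137 0.1205 0.1295] yaw -123.21 z [ 0.     -0.0009 -1.    ] q [ 0.1234  0.0652  1.5454 -0.0009  1.531  -2.4386] F [-0.42   -0.8873 -0.7374] w 37.5
(array([452.2, 131.8]), 18.9, 1498, np.float64(0.02878455778384026)) (array([577. , 111.1]), 19.3, 1254, np.float64(0.0287288388493242))
(array([ -1.5,   0. , 108. ]), array([0., 0., 0.]))
```

>>> carry_out --motion '[[[-1,0,30,0,0,0,34],[-1,0,65,0,0,0,34],[-1,0,95,0,0,0,34],[-1,0,108,0,0,0,34],[-1,0,108,0,0,0,34],[-1,0,108,0,0,0,34],[-1,0,108,0,0,0,34]]]'

```text
time_s: 14.2
position: [0.5149, 0.121, 0.022]
tcp_rot: [-1.492, 2.764, -0.001]
force: [0.2, -0.1, -0.3]
grip_width: 0.0373
```

>>> carry_out --motion '[[[0,0,0,0,0,0,45],[0,0,0,0,0,0,45],[0,0,0,0,0,0,45],[0,0,-30,0,0,0,45],[0,0,-65,0,0,0,45],[0,0,-100,0,0,0,45],[0,0,-130,0,0,0,60],[0,0,-150,0,0,0,60]]]'

```text
time_s: 14.87
position: [0.5158, 0.1223, 0.1758]
tcp_rot: [-1.493, 2.758, -0.004]
force: [1.1, -0.4, -0.3]
grip_width: 0.0548
```

```bash
python3 - <<'E'
from h import *
st();p,d,K,T=cam("wrist");P=pts(d,K,T)
for c in[(.4515,.131),(.5145,.121),(.577,.111)]: print(disc(P,*c,.022,.035,.028))
cv2.imwrite("pics/w5.png",p)
for n in("scene","side"):
    p,d,K,T=cam(n)
    for t in("dish1","lid"):
        for r in bot.trace(n,t):
            Q=pts(d,K,T,r["mask"])
            if len(Q): print(n,t,round(r["confidence"],2),np.median(Q,0))
E
```

```text
t 14.87 pos [0.5158 0.1223 0.1758] yaw -123.14 z [ 0.0061  0.0006 -1.    ] q [ 0.126   0.0458  1.4732 -0.0001  1.6165 -2.4372] F [ 1.0955 -0.3754 -0.3129] w 54.8
(array([452.2, 132. ]), 19.2, 1132, np.float64(0.028777547700429007))
(array([515.1, 122.3]), 19.1, 1062, np.float64(0.028698969804551777))
(array([576.6, 110.8]), 19.0, 1019, np.float64(0.028674877891904593))
scene dish1 0.56 [0.5199 0.1237 0.0275]
scene dish1 0.56 [0.4609 0.1358 0.0276]
scene dish1 0.5 [0.5834 0.113  0.0275]
scene dish1 0.17 [0.5557 0.2284 0.0158]
scene lid 0.65 [ 0.4976 -0.4233  0.0078]
side lid 0.96 [ 0.4806 -0.4423  0.007 ]
```

View pics/w5.png

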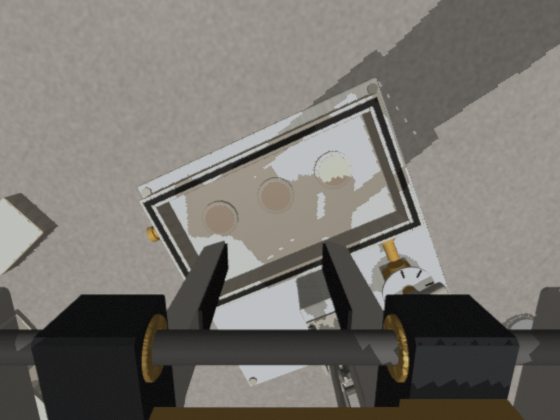

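>>> carry_out --motion '[[[22,-13,-10,0,0,0.12,60],[44,-26,-20,0,0,0.25,60],[66,-40,-30,0,0,0.37,60],[88,-53,-40,0,0,0.5,60],[110,-66,-50,0,0,0.62,60],[131,-80,-60,0,0,0.75,60],[152,-92,-65,0,0,0.87,60],[171,-104,-70,0,0,1.0,60]]]'

```text
time_s: 15.88
position: [0.5072, -0.0793, 0.24]
tcp_rot: [-0.015, -3.139, -0.001]
force: [0.1, 0.3, 0.4]
grip_width: 0.06
```

```bash
python3 - <<'E'
from h import *
st();print(plan(.50,-.40,.22,180-57),plan(.495,-.53,.21,80))
E
```

```text
t 15.88 pos [ 0.5072 -0.0793  0.24  ] yaw 179.46 z [-0.0026  0.0005 -1.    ] q [-0.2653  0.0033  1.3902 -0.0002  1.7508 -1.8267] F [0.0553 0.2948 0.3871] w 60.0
(array([   4.2, -320.8,   19.9]), array([-0.001, -0.003,  0.985])) (array([   7.9, -450.9,   29.8]), array([-0.002, -0.002,  1.736]))
```

>>> carry_out --motion '[[[0,-40,2,0,0,0.12,60],[1,-80,5,0,0,0.25,60],[1,-120,8,0,0,0.37,60],[2,-160,10,0,0,0.5,60],[3,-200,13,0,0,0.62,60],[3,-240,15,0,0,0.75,60],[4,-280,18,0,0,0.87,60],[4,-320,20,0,0,1.0,60]]]'

```text
time_s: 16.55
position: [0.502, -0.3994, 0.2187]
tcp_rot: [-1.51, -2.75, -0.002]
force: [1.0, -0.4, -0.5]
grip_width: 0.06
```

```bash
python3 - <<'E'
from h import *
st();print(plan(.495,-.53,.21,80))
E
```

```text
t 16.55 pos [ 0.502  -0.3994  0.2187] yaw 122.46 z [-0.0029  0.0028 -1.    ] q [-0.7604  0.2955  1.1017  0.      1.7484 -1.3269] F [ 1.0488 -0.3712 -0.4754] w 60.0
(array([-106.5,  -76. ,    8.3]), array([-0.002, -0.003,  0.741]))
```

>>> carry_out --motion '[[[-26,-19,3,0,0,0.12,60],[-53,-38,6,0,0,0.25,60],[-80,-57,8,0,0,0.37,60],[-106,-76,8,0,0,0.5,60],[-106,-76,8,0,0,0.62,60],[-106,-76,8,0,0,0.74,60],[-106,-76,8,0,0,0.74,60],[-106,-76,8,0,0,0.74,60]]]'

```text
time_s: 17.22
position: [0.4964, -0.5279, 0.2112]
tcp_rot: [-2.393, -2.03, -0.0]
force: [-0.5, -0.1, -0.3]
grip_width: 0.0599
```

```bash
python3 - <<'E'
from h import *
st();p,d,K,T=cam("wrist");cv2.imwrite("pics/w6.png",p);P=pts(d,K,T)
rs=bot.trace("wrist","lid")
for r in rs[:1]:
    m=r["mask"].astype(np.uint8);print(r["confidence"],np.round(r["box"]))
    Q=pts(d,K,T,r["mask"]);z=Q[:,2]
    pl=Q[(z>.004)&(z<.014)];g=Q[(z>.03)&(z<.042)]
    print("plate",len(pl),np.median(pl[:,2]),cv2.minAreaRect((pl[:,:2]*1000).astype(np.float32)))
    print("grip",len(g),np.median(g[:,2]),cv2.minAreaRect((g[:,:2]*1000).astype(np.float32)))
x,y,z=P.T
g=P[(z>.032)&(z<.041)&(np.hypot(x-.488,y+.43)<.05)];print("grip all",len(g),np.median(g[:,2]),cv2.minAreaRect((g[:,:2]*1000).astype(np.float32)))
E
```

```text
t 17.22 pos [ 0.4964 -0.5279  0.2112] yaw 80.6 z [-0.002   0.0026 -1.    ] q [-0.8944  0.4966  0.847   0.      1.8012 -0.7304] F [-0.5418 -0.0637 -0.2532] w 59.9
0.73 [251.  98. 231. 137.]
plate 27972 0.008780561223427269 ((486.01312255859375, -429.9036865234375), (138.02674865722656, 244.80125427246094), 79.63159942626953)
grip 995 0.036293105097079004 ((485.9914855957031, -430.2551574707031), (49.17654037475586, 20.086408615112305), 80.038818359375)
grip all 993 0.03629433199782289 ((486.0861511230469, -430.26849365234375), (49.30351257324219, 20.00447654724121), 79.54659271240234)
```

View pics/w6.png

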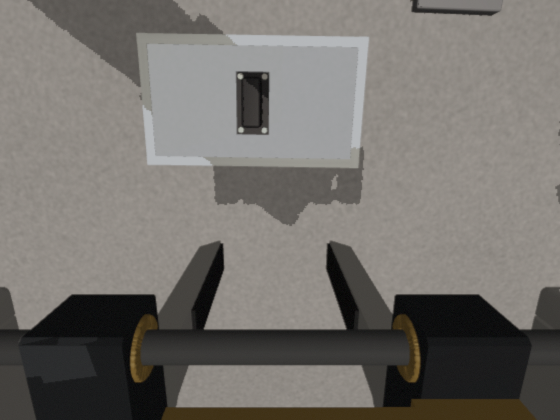

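```bash
python3 - <<'E'
from h import *
print(plan(.4867,-.4261,.08,79.6,20))
E
```

```text
(array([ 98.4, -26.3, 132.6]), array([-0.004,  0.348,  0.017]))
```

>>> carry_out --motion '[[[30,-8,20,0,0.1,0.017,60],[60,-16,50,0,0.2,0.017,60],[90,-24,80,-0.003,0.3,0.017,60],[98.5,-26,110,-0.004,0.348,0.017,60],[98.5,-26,132,-0.004,0.348,0.017,60],[98.5,-26,132,-0.004,0.348,0.017,60],[98.5,-26,132,-0.004,0.348,0.017,60],[98.5,-26,132,-0.004,0.348,0.017,60]]]'

```text
time_s: 17.98
position: [0.4884, -0.4273, 0.0836]
tcp_rot: [-2.227, -1.854, -0.393]
force: [0.6, 0.2, 1.3]
grip_width: 0.0597
```

```bash
python3 - <<'E'
from h import *
st();print(plan(.4867,-.4261,.015,79.6,20))
E
```

```text
t 17.98 pos [ 0.4884 -0.4273  0.0836] yaw 79.59 z [ 0.0653  0.3325 -0.9408] q [-0.9421  0.5138  1.1162  0.255   1.7461 -0.7448] F [0.5891 0.1722 1.3315] w 59.7
(array([-22.4,  -2.2,  64.9]), array([ 0.004,  0.003, -0.   ]))
```

>>> carry_out --motion '[[[-11,-1,32,0,0,0,60],[-22.5,-1.5,65,0,0,0,60],[-22.5,-1.5,65,0,0,0,60],[-22.5,-1.5,65,0,0,0,60]]]'

```text
time_s: 18.32
position: [0.4868, -0.426, 0.0143]
tcp_rot: [-2.226, -1.852, -0.392]
force: [-0.2, 0.9, -0.1]
grip_width: 0.06
```

```bash
python3 - <<'E'
from h import *
st();print(plan(.4867,-.4261,.015,79.6,20))
E
```

```text
t 18.32 pos [ 0.4868 -0.426   0.0143] yaw 79.53 z [ 0.0643  0.3338 -0.9404] q [-0.9427  0.5604  1.1911  0.2513  1.6304 -0.7749] F [-0.2357  0.9162 -0.0917] w 60.0
(array([ 0.1, -0.1, -0.7]), array([ 0.003,  0.002, -0.001]))
```

>>> carry_out --motion '[[[0,0,0,0,0,0,15],[0,0,0,0,0,0,15],[0,0,0,0,0,0,15],[0,0,0,0,0,0,15],[0,0,0,0,0,0,15],[0,0,0,0,0,0,15],[0,0,0,0,0,0,15]]]' --force 40

```text
time_s: 18.9
position: [0.4867, -0.4256, 0.0129]
tcp_rot: [-2.227, -1.85, -0.393]
force: [2.2, -0.8, 0.7]
grip_width: 0.0194
```

```bash
python3 - <<'E'
from h import *
st();s=bot.sense();x,y,z=s["position"];print(plan(x,y,z+.03),plan(x,y,.2),plan(x,y+.26,.2))
E
```

```text
t 18.9 pos [ 0.4867 -0.4256  0.0129] yaw 79.48 z [ 0.0644  0.3346 -0.9402] q [-0.9429  0.5612  1.1931  0.2518  1.6283 -0.775 ] F [ 2.1596 -0.8479  0.7382] w 19.4
(array([ 10.2,   0.1, -28.2]), array([0., 0., 0.])) (array([  63.8,    0.4, -175.9]), array([0., 0., 0.])) (array([304.1, -47.3, -88.9]), array([0., 0., 0.]))
```

>>> carry_out --motion '[[[4,0,-10,0,0,0,15],[10,0,-28,0,0,0,15],[20,0,-55,0,0,0,15],[30,0,-83,0,0,0,15],[40,0,-110,0,0,0,15],[48,0,-132,0,0,0,15],[48,0,-132,0,0,0,15],[48,0,-132,0,0,0,15]]]'

```text
time_s: 19.57
position: [0.4864, -0.4261, 0.1544]
tcp_rot: [-2.229, -1.852, -0.391]
force: [0.5, -0.4, -3.0]
grip_width: 0.0196
```

```bash
python3 - <<'E'
from h import *
st();print(plan(.5,-.18,.153),plan(.515,-.05,.14,80.95,20))
p,d,K,T=cam("wrist");cv2.imwrite("pics/w7.png",p);P=pts(d,K,T);x,y,z=P.T
m=(abs(z-.155)<.05)&(np.hypot(x-.487,y+.43)<.2);Q=P[m]
print(len(Q),np.percentile(Q,[1,50,99],axis=0) if len(Q) else 0)
E
```

```text
t 19.57 pos [ 0.4864 -0.4261  0.1544] yaw 79.5 z [ 0.0651  0.3319 -0.9411] q [-0.9431  0.4765  1.0277  0.2619  1.8677 -0.7113] F [ 0.5334 -0.3989 -2.9598] w 19.6
(array([229.6, -31.7,  83.9]), array([0., 0., 0.])) (array([348.1, -40.9, 140.3]), array([ 0.012,  0.004, -0.024]))
66451 [[ 0.3641 -0.5106  0.1487]
 [ 0.4861 -0.4125  0.1504]
 [ 0.6077 -0.3502  0.1959]]
```

>>> carry_out --motion '[[[20,-3,7,0,0,0,15],[50,-7,18,0,0,0,15],[85,-12,31,0,0,0,15],[120,-17,44,0,0,0,15],[155,-21,57,0,0,0,15],[190,-26,69,0,0,0,15],[215,-30,78,0,0,0,15],[230,-32,84,0,0,0,15]]]'

```text
time_s: 20.28
position: [0.4978, -0.1748, 0.1496]
tcp_rot: [-2.22, -1.847, -0.389]
force: [0.2, -0.8, -3.0]
grip_width: 0.0199
```

```bash
cat >> h.py <<'E'
def lidpose(P,zc,tol=.012,c=None,rad=.16):
    x,y,z=P.T;s=bot.sense();c=s["position"] if c is None else c
    Q=P[(abs(z-zc)<tol)&(np.hypot(x-c[0],y-c[1])<rad)]
    A=np.c_[Q[:,:2]-Q[:,:2].mean(0),np.ones(len(Q))];k=np.linalg.lstsq(A,Q[:,2],rcond=None)[0]
    r=abs(Q[:,2]-A@k)<.004;Q=Q[r]
    k=np.linalg.lstsq(A[r],Q[:,2],rcond=None)[0]
    print("lid n",len(Q),"slope",k[:2],"z",k[2],cv2.minAreaRect((Q[:,:2]*1000).astype(np.float32)))
    return Q
E
python3 - <<'E'
from h import *
st();p,d,K,T=cam("wrist");cv2.imwrite("pics/w7.png",p);P=pts(d,K,T);lidpose(P,.15)
print(plan(.515,.06,.15,80.95,20))
E
```

```text
t 20.28 pos [ 0.4978 -0.1748  0.1496] yaw 79.48 z [ 0.058  0.339 -0.939] q [-0.6526  0.138   1.4685  0.312   1.6973 -0.4556] F [ 0.1854 -0.8171 -3.005 ] w 19.9
lid n 60642 slope [-0.0059  0.0044] z 0.1456461173806825 ((496.3961181640625, -179.03729248046875), (138.4044647216797, 245.44261169433594), 79.66732025146484)
(array([218. , -25.1,  80.5]), array([ 0.004, -0.004, -0.022]))
```

View pics/w7.png

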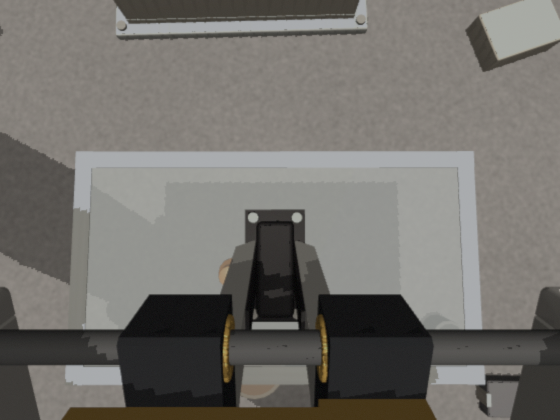

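>>> carry_out --motion '[[[20,-2,7,0,0,-0.01,15],[50,-6,18,0,0,-0.022,15],[85,-10,31,0,0,-0.022,15],[120,-14,44,0,0,-0.022,15],[155,-18,57,0,0,-0.022,15],[190,-22,70,0,0,-0.022,15],[210,-24,77,0,0,-0.022,15],[218,-25,80.5,0,0,-0.022,15]]]'

```text
time_s: 21.0
position: [0.5165, 0.0566, 0.1493]
tcp_rot: [-2.203, -1.876, -0.393]
force: [-0.4, 1.2, -3.7]
grip_width: 0.02
```

>>> carry_out --motion '[[[0,0,0,0,0,0,15],[0,0,0,0,0,0,15],[0,0,0,0,0,0,15]]]'

```text
time_s: 21.25
position: [0.5175, 0.0526, 0.1502]
tcp_rot: [-2.21, -1.874, -0.394]
force: [0.8, -0.2, -2.6]
grip_width: 0.0197
```

```bash
python3 - <<'E'
from h import *
st();p,d,K,T=cam("wrist");P=pts(d,K,T);Q=lidpose(P,.149)
s=bot.sense();c=np.array(cv2.minAreaRect((Q[:,:2]*1000).astype(np.float32))[0])/1e3
o=s["position"][:2]-c;print("off",o)
t=np.array([.5151,.1357])+o
for z in(.15,.12,.09,.07): print(plan(*t,z))
E
```

```text
t 21.25 pos [0.5175 0.0526 0.1502] yaw 80.67 z [ 0.0627  0.334  -0.9405] q [-0.243   0.0031  1.6098  0.3462  1.5507 -0.0897] F [ 0.8261 -0.1683 -2.5513] w 19.7
lid n 60617 slope [ 0.0049 -0.0021] z 0.1461577173842436 ((516.2285766601562, 48.397743225097656), (138.74375915527344, 245.89230346679688), 80.62395477294922)
off [0.0014 0.0041]
(array([ 80.7, -15.5,  29.5]), array([0., 0., 0.]))
(array([ 70.5, -15.8,  57.7]), array([0., 0., 0.]))
(array([ 60.3, -16. ,  85.9]), array([0., 0., 0.]))
(array([ 53.5, -16.1, 104.7]), array([0., 0., 0.]))
```

>>> carry_out --motion '[[[20,-4,8,0,0,-0.006,15],[45,-9,17,0,0,-0.006,15],[70,-13,27,0,0,-0.006,15],[76,-15.5,42,0,0,-0.006,15],[70.5,-15.8,57,0,0,-0.006,15],[65,-16,72,0,0,-0.006,15],[60.3,-16,86,0,0,-0.006,15],[60.3,-16,86,0,0,-0.006,15]]]'

```text
time_s: 21.97
position: [0.5141, 0.1402, 0.0867]
tcp_rot: [-2.203, -1.878, -0.388]
force: [-0.8, -1.2, -3.9]
grip_width: 0.0198
```

>>> carry_out --motion '[[[0,0,0,0,0,0,15],[0,0,0,0,0,0,15],[0,0,0,0,0,0,15]]]'

```text
time_s: 22.22
position: [0.5174, 0.141, 0.0921]
tcp_rot: [-2.204, -1.883, -0.4]
force: [0.1, -0.1, -1.6]
grip_width: 0.0198
```

```bash
python3 - <<'E'
from h import *
st();p,d,K,T=cam("wrist");cv2.imwrite("pics/w8.png",p);P=pts(d,K,T);Q=lidpose(P,.086,.008)
x,y,z=P.T;m=(z>.005)&(z<.0135)&(x>.34)&(x<.7)&(y>0)&(y<.42);print("base",m.sum(),P[m].min(0),P[m].max(0))
s=bot.sense();c=np.array(cv2.minAreaRect((Q[:,:2]*1000).astype(np.float32))[0])/1e3
t=np.array([.5151,.1357])+s["position"][:2]-c
for zz in(.09,.0645): print(plan(*t,zz))
E
```

```text
t 22.22 pos [0.5174 0.141  0.0921] yaw 81.16 z [ 0.0662  0.335  -0.9399] q [-0.067   0.0321  1.7     0.3525  1.3755  0.0266] F [ 0.0876 -0.0519 -1.5754] w 19.8
lid n 60895 slope [ 0.0109 -0.0027] z 0.08811622916174298 ((523.298583984375, 181.9805450439453), (230.31800842285156, 245.03073120117188), 80.99930572509766)
base 25690 [0.3972 0.205  0.0078] [0.6793 0.3597 0.0135]
(array([-44.9,  -0.8, -14. ]), array([0., 0., 0.]))
(array([-53.6,  -1.1,   9.9]), array([0., 0., 0.]))
```

View pics/w8.png

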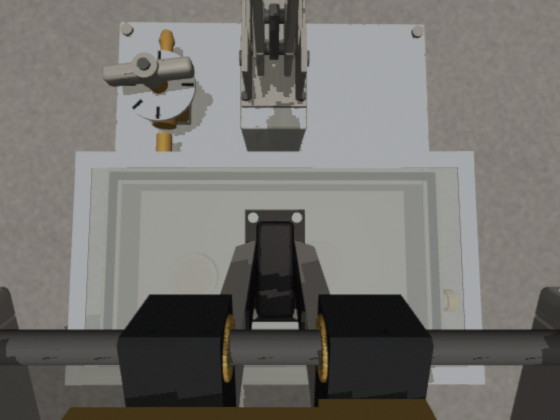

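>>> carry_out --motion '[[[0,0,0,0,0,0,15],[0,0,0,0,0,0,15],[0,0,0,0,0,0,15]]]'

```text
time_s: 22.52
position: [0.5165, 0.1416, 0.0911]
tcp_rot: [-2.203, -1.883, -0.398]
force: [-0.9, -0.3, -2.4]
grip_width: 0.0198
```

```bash
python3 - <<'E'
from h import *
st();p,d,K,T=cam("wrist");P=pts(d,K,T)
v=(P[:,:2]-[.5151,.1357])@np.array([.1573,.9876]);P=P[v<.073]
Q=lidpose(P,.086,.008)
s=bot.sense();c=np.array(cv2.minAreaRect((Q[:,:2]*1000).astype(np.float32))[0])/1e3
t=np.array([.5151,.1357])+s["position"][:2]-c;print(c)
X=Rn.from_rotvec(s["tcp_rot"]).as_matrix();print(X)
for zz in(.09,.0645): print(plan(*t,zz,80.95,20))
E
```

```text
t 22.52 pos [0.5165 0.1416 0.0911] yaw 81.18 z [ 0.0643  0.335  -0.94  ] q [-0.0659  0.0324  1.7017  0.3523  1.3752  0.0266] F [-0.9274 -0.2549 -2.3573] w 19.8
lid n 60602 slope [ 0.0093 -0.0015] z 0.08712954867234458 ((515.22607421875, 137.25437927246094), (138.4373016357422, 245.55303955078125), 81.0024642944336)
[0.5152 0.1373]
[[ 0.1441  0.9875  0.064 ]
 [ 0.929  -0.1573  0.335 ]
 [ 0.3409  0.0112 -0.9401]]
(array([-1.8,  0.1,  0.4]), array([0.011, 0.001, 0.004]))
(array([-10.5,  -0.2,  24.4]), array([0.011, 0.001, 0.004]))
```

>>> carry_out --motion '[[[-2,0,1,0.01,0,0.003,15],[-4,0,7,0.01,0,0.003,15],[-6,-0.1,13,0.01,0,0.003,15],[-8.5,-0.2,19,0.01,0,0.003,15],[-10,-0.2,23,0.01,0,0.003,15],[-10.3,-0.2,24,0.01,0,0.003,15],[-10.3,-0.2,24,0.01,0,0.003,15],[-10.3,-0.2,24,0.01,0,0.003,15]]]'

```text
time_s: 23.23
position: [0.5157, 0.1402, 0.0647]
tcp_rot: [-2.198, -1.877, -0.386]
force: [-2.4, -1.2, 2.9]
grip_width: 0.0196
```

>>> carry_out --motion '[[[0,0,0,0,0,0,15],[0,0,0,0,0,0,15],[0,0,0,0,0,0,15]]]'

```text
time_s: 23.48
position: [0.5159, 0.1402, 0.0647]
tcp_rot: [-2.198, -1.877, -0.386]
force: [-3.1, -0.8, 3.0]
grip_width: 0.0201
```

```bash
cat > lid.py <<'E'
from h import *
st();p,d,K,T=cam("wrist");P=pts(d,K,T)
v=(P[:,:2]-[.5151,.1357])@np.array([.1573,.9876]);P=P[v<.073]
Q=lidpose(P,.061,.008,[.515,.136])
E
python3 lid.py
```

```text
t 23.48 pos [0.5159 0.1402 0.0647] yaw 80.99 z [ 0.0531  0.3368 -0.9401] q [-0.0695  0.0631  1.7256  0.3568  1.3365  0.0069] F [-3.1494 -0.8116  3.0112] w 20.1
lid n 60835 slope [-0.0006  0.0001] z 0.060835115316630974 ((514.3079223632812, 135.72828674316406), (138.83766174316406, 245.17401123046875), 80.96971130371094)
```

>>> carry_out --motion '[[[0,0,0,0,0,0,45],[0,0,0,0,0,0,45],[0,0,0,0,0,0,45],[0,0,0,0,0,0,45],[0,0,-25,0,0,0,45],[0,0,-60,0,0,0,45],[0,0,-100,0,0,0,45],[0,0,-130,0,0,0,45]]]'

```text
time_s: 24.2
position: [0.5097, 0.0957, 0.1895]
tcp_rot: [-2.2, -1.878, -0.389]
force: [1.6, -0.1, -0.1]
grip_width: 0.0449
```

```bash
python3 lid.py
```

```text
t 24.2 pos [0.5097 0.0957 0.1895] yaw 81.03 z [ 0.0563  0.3363 -0.9401] q [-0.1609 -0.0356  1.5695  0.3481  1.6038  0.0086] F [ 1.5945 -0.0773 -0.1319] w 44.9
lid n 31114 slope [-0.0006  0.    ] z 0.06086655302802836 ((514.3405151367188, 136.03826904296875), (138.12310791015625, 244.50242614746094), 80.94749450683594)
```

```bash
python3 - <<'E'
from h import *
print(plan(.5097,.0957,.31,80.95,0),plan(.5418,.3036,.31,80.95,0))
E
```

```text
(array([  39.8,   -1.7, -106.9]), array([ 0.014, -0.348,  0.001])) (array([237.6,  -2.9, -35.2]), array([ 0.014, -0.348,  0.001]))
```

>>> carry_out --motion '[[[13,0,-36,0.005,-0.12,0,20],[27,-1,-72,0.01,-0.24,0,0],[40,-1.7,-107,0.014,-0.348,0,0],[40,-1.7,-107,0.014,-0.348,0,0],[75,-2,-94,0.014,-0.348,0,0],[112,-2,-81,0.014,-0.348,0,0],[149,-2.3,-67,0.014,-0.348,0,0],[186,-2.6,-54,0.014,-0.348,0,0]]]'

```text
time_s: 24.92
position: [0.5314, 0.2532, 0.3004]
tcp_rot: [-2.379, -2.036, 0.013]
force: [1.0, -1.0, -0.4]
grip_width: 0.0004
```

```bash
python3 - <<'E'
from h import *
st();print(plan(.5418,.3036,.31,80.95,0),plan(.5418,.3036,.22,80.95,0))
E
```

```text
t 24.92 pos [0.5314 0.2532 0.3004] yaw 81.11 z [-0.013   0.0029 -0.9999] q [0.3442 0.1859 1.0737 0.0075 1.8933 0.5016] F [ 1.0497 -1.0141 -0.4062] w 0.4
(array([51.4,  2.4, -9.5]), array([-0.013, -0.001,  0.003])) (array([51.3,  3.6, 80.4]), array([-0.013, -0.001,  0.003]))
```

>>> carry_out --motion '[[[25,1,-9,-0.01,0,0.003,0],[51,2,-9,-0.013,0,0.003,0],[51,2,-9,-0.013,0,0.003,0],[51,2,-9,-0.013,0,0.003,0],[51,2,-9,-0.013,0,0.003,0]]]'

```text
time_s: 25.33
position: [0.5411, 0.3009, 0.3092]
tcp_rot: [-2.39, -2.039, 0.002]
force: [-0.2, -0.6, -0.4]
grip_width: 0.0006
```

```bash
python3 - <<'E'
from h import *
st();print(plan(.5418,.3036,.22,80.95,0))
p,d,K,T=cam("wrist");cv2.imwrite("pics/w9.png",p)
E
```

```text
t 25.33 pos [0.5411 0.3009 0.3092] yaw 80.94 z [-0.0014 -0.0007 -1.    ] q [ 0.416   0.253   0.9761 -0.0001  1.914   0.5741] F [-0.1646 -0.5543 -0.436 ] w 0.6
(array([ 2.9,  0.4, 89.2]), array([-0.001,  0.001, -0.   ]))
```

View pics/w9.png

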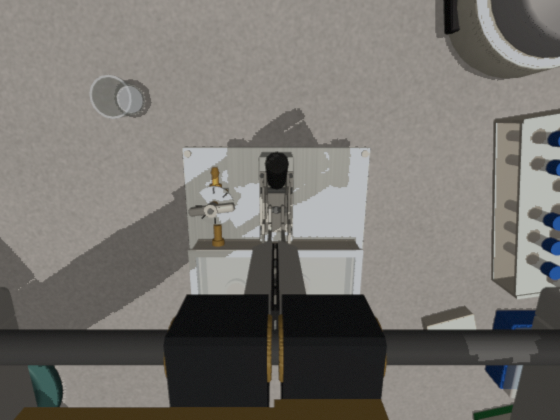

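>>> carry_out --motion '[[[2,0.4,30,0,0,0,0],[4,0.4,65,0,0,0,0],[4,0.4,100,0,0,0,0],[4,0.4,105,0,0,0,0],[4,0.4,105,0,0,0,0],[4,0.4,105,0,0,0,0]]]'

```text
time_s: 25.88
position: [0.5427, 0.3046, 0.2067]
tcp_rot: [2.391, 2.037, 0.002]
force: [-0.1, -0.0, 0.4]
grip_width: 0.0004
```

```bash
python3 - <<'E'
from h import *
st();s=bot.sense();R0=Rn.from_rotvec(s["tcp_rot"])
for y,z in[(183,203.6),(202,196),(219,185),(233,171),(244.5,154.5),(252,136),(255,121.5),(256,111),(256,108)]:
    y/=1e3;print(y,z,plan(.5151+.1573*y,.1357+.9876*y,z/1e3)[0])
E
```

```text
t 25.88 pos [0.5427 0.3046 0.2067] yaw 80.87 z [ 0.0014  0.0007 -1.    ] q [0.4203 0.2482 1.1836 0.0001 1.7083 0.5796] F [-0.0771 -0.018   0.3548] w 0.4
0.183 203.6 [11.9 -0.7  3.2]
0.202 196 [30.9 -0.8 10.8]
0.219 185 [47.9 -0.8 21.8]
0.233 171 [61.8 -0.8 35.8]
0.2445 154.5 [73.3 -0.9 52.3]
0.252 136 [80.8 -0.9 70.8]
0.255 121.5 [83.8 -0.9 85.3]
0.256 111 [84.8 -1.  95.8]
0.256 108 [84.8 -1.  98.8]
```

>>> carry_out --motion '[[[6,-0.7,3,0,0,0,0],[12,-0.7,3.2,0,0,0,0],[22,-0.7,7,0,0,0,0],[31,-0.8,11,0,0,0,0],[40,-0.8,16,0,0,0,0],[48,-0.8,22,0,0,0,0],[55,-0.8,29,0,0,0,0],[62,-0.8,36,0,0,0,0]]]'

```text
time_s: 26.55
position: [0.552, 0.3677, 0.1696]
tcp_rot: [2.389, 2.039, 0.004]
force: [1.0, -3.0, 4.1]
grip_width: 0.0001
```

```bash
python3 - <<'E'
from h import *
st()
p,d,K,T=cam("wrist");cv2.imwrite("pics/w10.png",p);P=pts(d,K,T)
F=np.c_[(P[:,:2]-[.5151,.1357])@np.array([[.9876,.1573],[-.1573,.9876]]),P[:,2]]
m=(abs(F[:,0])<.012)&(F[:,1]>.225)&(F[:,1]<.32)&(F[:,2]>.05)&(F[:,2]<.27);Q=F[m]
for y in np.arange(.225,.32,.006):
    q=Q[(Q[:,1]>y)&(Q[:,1]<y+.006)]
    if len(q)>5: print(round(y,3),len(q),np.percentile(q[:,2],[5,50,95]))
E
python3 - <<'E'
E
```

```text
t 26.55 pos [0.552  0.3677 0.1696] yaw 80.96 z [ 0.0024  0.0007 -1.    ] q [ 0.5025  0.3478  1.1312 -0.0005  1.6601  0.6602] F [ 0.9565 -2.9687  4.1341] w 0.1
0.225 41 [0.2147 0.2643 0.2657]
0.231 53 [0.2133 0.2392 0.2646]
0.237 117 [0.1586 0.2396 0.2406]
0.243 2908 [0.1717 0.209  0.2333]
0.249 248 [0.1679 0.1739 0.1769]
0.255 272 [0.1711 0.1779 0.1808]
0.261 292 [0.1757 0.1819 0.1848]
0.267 344 [0.1789 0.1858 0.188 ]
0.273 487 [0.1795 0.1834 0.1872]
0.279 149 [0.1746 0.1773 0.1799]
```

View pics/w10.png

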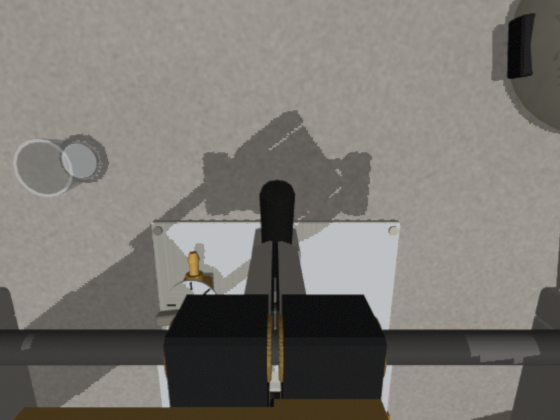

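>>> carry_out --motion '[[[6,0,8,0,0,0,0],[11,0,16,0,0,0,0],[15,0,26,0,0,0,0],[19,0,35,0,0,0,0],[22,0,46,0,0,0,0],[22,0,55,0,0,0,0],[23,0,60,0,0,0,0],[23,0,62,0,0,0,0]]]'

```text
time_s: 27.27
position: [0.5544, 0.3887, 0.1117]
tcp_rot: [2.389, 2.038, 0.001]
force: [-7.2, -6.7, 25.2]
grip_width: 0.0003
```

>>> carry_out --motion '[[[0,0,0,0,0,0,0],[0,0,1,0,0,0,0],[0,0,1,0,0,0,0]]]'

```text
time_s: 27.52
position: [0.5543, 0.3887, 0.1118]
tcp_rot: [2.389, 2.038, 0.002]
force: [-7.2, -7.6, 21.1]
grip_width: 0.0003
```

>>> carry_out --motion '[[[0,0,-15,0,0,0,0],[0,0,-50,0,0,0,0],[0,0,-90,0,0,0,0],[0,0,-130,0,0,0,0],[0,0,-150,0,0,0,0],[0,0,-150,0,0,0,0]]]'

```text
time_s: 28.02
position: [0.5561, 0.3911, 0.2625]
tcp_rot: [2.389, 2.04, 0.017]
force: [-0.2, 0.3, 1.2]
grip_width: 0.0007
```

```bash
python3 - <<'E'
from h import *
st();print(plan(.4516,.2775,.2,80.95,0),plan(.54,.24,.24,80.95,0))
p,d,K,T=cam("wrist");P=pts(d,K,T)
F=np.c_[(P[:,:2]-[.5151,.1357])@np.array([[.9876,.1573],[-.1573,.9876]]),P[:,2]]
Q=F[(abs(F[:,0])<.012)&(F[:,2]>.07)&(F[:,2]<.2)]
for y in np.arange(-.03,.32,.02):
    q=Q[(Q[:,1]>y)&(Q[:,1]<y+.02)]
    if len(q)>5: print(round(y,3),len(q),np.percentile(q[:,2],[5,50,95]))
p,d,K,T=cam("side");a=p[120:240,180:330]
p,d,K,T=cam("scene");b=p[200:380,240:460]
a=cv2.resize(a,None,fx=3.5,fy=3.5,interpolation=2);b=cv2.resize(b,None,fx=1.2,fy=1.2)
c=np.zeros((420,525+b.shape[1],3),np.uint8);c[:,:525]=a;c[:b.shape[0],525:]=b;cv2.imwrite("pics/c2.png",c)
E
```

```text
t 28.02 pos [0.5561 0.3911 0.2625] yaw 80.99 z [ 0.0088  0.0065 -0.9999] q [0.5289 0.3779 0.9094 0.0013 1.8435 0.6866] F [-0.2254  0.2695  1.2204] w 0.7
(array([-129. ,  -85.9,   60.8]), array([ 0.008, -0.008,  0.001])) (array([-151.9,    7.6,   21.3]), array([ 0.008, -0.008,  0.001]))
-0.01 74 [0.0881 0.0936 0.0981]
0.01 225 [0.0777 0.0892 0.128 ]
0.03 13 [0.1255 0.1262 0.1284]
0.11 10 [0.1381 0.1398 0.1411]
0.13 24 [0.1328 0.1352 0.1379]
0.19 49 [0.0713 0.0747 0.0772]
0.21 131 [0.1023 0.1113 0.1142]
0.23 324 [0.1069 0.112  0.1143]
0.25 345 [0.1053 0.111  0.1131]
0.27 365 [0.1026 0.1098 0.1123]
0.29 190 [0.1025 0.1089 0.1112]
```

View pics/c2.png

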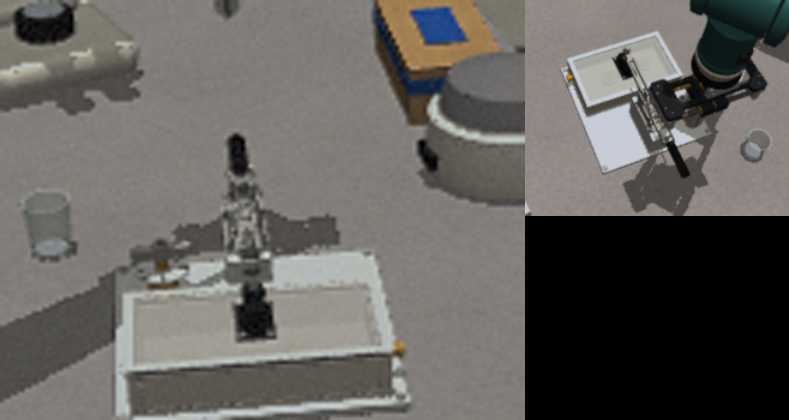

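>>> carry_out --motion '[[[-16,-11,0,0.002,-0.002,-0.12,30],[-32,-22,10,0.004,-0.004,-0.25,60],[-48,-33,20,0.008,-0.008,-0.37,60],[-65,-44,30,0.008,-0.008,-0.5,60],[-81,-54,40,0.008,-0.008,-0.62,60],[-97,-65,50,0.008,-0.008,-0.75,60],[-113,-76,60,0.008,-0.008,-0.87,60],[-129,-86,60,0.008,-0.008,-1.0,60]]]'

```text
time_s: 28.83
position: [0.4458, 0.2737, 0.1895]
tcp_rot: [-1.114, -2.927, 0.03]
force: [-0.4, 0.5, -0.2]
grip_width: 0.0502
```

>>> carry_out --motion '[[[0,0,0,0,0,-0.12,60],[0,0,0,0,0,-0.25,60],[0,0,0,0,0,-0.37,60],[0,0,0,0,0,-0.5,60],[0,0,0,0,0,-0.62,60],[0,0,0,0,0,-0.68,60],[0,0,0,0,0,-0.68,60],[0,0,0,0,0,-0.68,60]]]'

```text
time_s: 29.5
position: [0.4482, 0.275, 0.1931]
tcp_rot: [-0.087, -3.131, 0.019]
force: [-0.0, -0.6, -0.4]
grip_width: 0.0601
```

```bash
cat > valve.py <<'E'
from h import *
import sys
st();p,d,K,T=cam("wrist");cv2.imwrite("pics/%s.png"%sys.argv[1],p);P=pts(d,K,T);x,y,z=P.T
Q=P[(z>.068)&(z<.079)&(np.hypot(x-.4516,y-.2775)<.037)];print(len(Q),np.median(Q[:,2]))
r=cv2.minAreaRect((Q[:,:2]*1000).astype(np.float32));print(r)
q=Q[:,:2]-np.array(r[0])/1e3;w,v=np.linalg.eigh(q.T@q);a=np.degrees(np.arctan2(v[1,1],v[0,1]))
print("bar world deg",a,"fixture",(a+9.05)%180)
E
python3 valve.py w11
```

```text
t 29.5 pos [0.4482 0.275  0.1931] yaw 176.81 z [-0.0099 -0.0119 -0.9999] q [ 0.4468  0.0475  1.4373 -0.0065  1.6708 -1.0689] F [-0.0454 -0.6299 -0.3546] w 60.1
733 0.07544850432833894
((451.39276123046875, 277.4417419433594), (16.710256576538086, 59.498558044433594), 86.44161987304688)
bar world deg 178.13449756119073 fixture 7.184497561190739
```

View pics/w11.png

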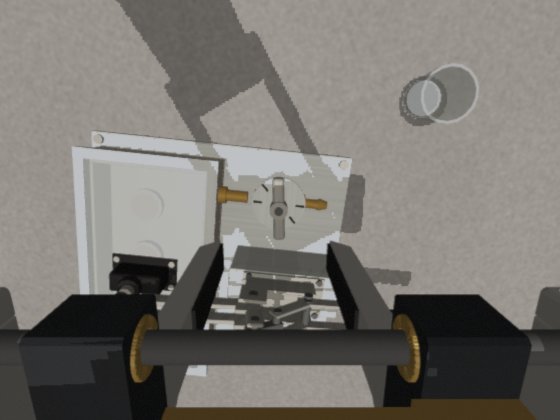

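```bash
python3 - <<'E'
from h import *
print(plan(.4514,.2774,.1,178.1,0),plan(.4514,.2774,.0635,178.1,0))
E
```

```text
(array([-3.6,  3.6, 93.6]), array([-0.012, -0.008, -0.022])) (array([ -3.9,   4. , 130.1]), array([-0.012, -0.008, -0.022]))
```

>>> carry_out --motion '[[[-3.6,3.6,30,-0.012,-0.008,-0.022,32],[-3.6,3.6,65,-0.012,-0.008,-0.022,32],[-3.6,3.6,93,-0.012,-0.008,-0.022,32],[-3.6,3.6,93,-0.012,-0.008,-0.022,32],[-3.6,3.6,93,-0.012,-0.008,-0.022,32],[-3.6,3.6,93,-0.012,-0.008,-0.022,32],[-3.6,3.6,93,-0.012,-0.008,-0.022,32]]]'

```text
time_s: 30.13
position: [0.4542, 0.2787, 0.1056]
tcp_rot: [0.051, 3.134, 0.006]
force: [0.8, -0.4, 0.1]
grip_width: 0.0321
```

```bash
python3 - <<'E'
from h import *
st();print(plan(.4514,.2774,.0635,178.1,0))
E
```

```text
t 30.13 pos [0.4542 0.2787 0.1056] yaw 178.15 z [ 0.0074  0.0037 -1.    ] q [ 0.4438  0.0843  1.5736  0.0002  1.4754 -1.0948] F [ 0.7716 -0.4447  0.1117] w 32.1
(array([ 3.1, -1.5, 42. ]), array([0.004, 0.007, 0.001]))
```

>>> carry_out --motion '[[[3,-1.5,20,0.004,0.007,0,32],[3,-1.5,41,0.004,0.007,0,32],[3,-1.5,41,0.004,0.007,0,32],[3,-1.5,41,0.004,0.007,0,32],[3,-1.5,41,0.004,0.007,0,5],[3,-1.5,41,0.004,0.007,0,5],[3,-1.5,41,0.004,0.007,0,5],[3,-1.5,41,0.004,0.007,0,5]]]' --force 15

```text
time_s: 30.8
position: [0.4506, 0.2767, 0.0634]
tcp_rot: [-0.05, -3.14, 0.003]
force: [0.4, -0.7, 2.2]
grip_width: 0.0108
```

```bash
python3 - <<'E'
from h import *
st()
E
```

```text
t 30.8 pos [0.4506 0.2767 0.0634] yaw 178.17 z [-0.0015 -0.0016 -1.    ] q [ 0.444   0.1144  1.628  -0.0008  1.4011 -1.0947] F [ 0.3974 -0.6655  2.2128] w 10.8
```

>>> carry_out --motion '[[[0,0,0,0,0,-0.1,5],[0,0,0,0,0,-0.2,5],[0,0,0,0,0,-0.3,5],[0,0,0,0,0,-0.4,5],[0,0,0,0,0,-0.5,5],[0,0,0,0,0,-0.6,5],[0,0,0,0,0,-0.66,5],[0,0,0,0,0,-0.66,5]]]'

```text
time_s: 31.47
position: [0.451, 0.2757, 0.0634]
tcp_rot: [0.971, -2.986, 0.005]
force: [1.3, -4.0, 4.3]
grip_width: 0.0108
```

>>> carry_out --motion '[[[0,0,0,0,0,0,5],[0,0,0,0,0,0,5]]]'

```text
time_s: 31.63
position: [0.451, 0.2757, 0.0634]
tcp_rot: [0.967, -2.987, 0.005]
force: [0.9, -4.8, 4.7]
grip_width: 0.0107
```

```bash
python3 - <<'E'
from h import *
st()
E
```

```text
t 31.63 pos [0.451  0.2757 0.0634] yaw -144.13 z [-0.001  -0.0036 -1.    ] q [ 0.4433  0.1144  1.6282 -0.0029  1.4015 -1.7531] F [ 0.8932 -4.8228  4.6681] w 10.7
```

Yaw 215.9° = 44.9° in the fixture. Release and go up to check.

>>> carry_out --motion '[[[0,0,0,0,0,0,32],[0,0,0,0,0,0,32],[0,0,0,0,0,0,32],[0,0,-30,0,0,0,32],[0,0,-70,0,0,0,32],[0,0,-110,0,0,0,60],[0,0,-130,0,0,0,60],[0,0,-130,0,0,0,60]]]'

```text
time_s: 32.3
position: [0.4528, 0.2787, 0.1984]
tcp_rot: [-0.968, 2.981, 0.002]
force: [-0.7, -0.5, 0.5]
grip_width: 0.0486
```

>>> carry_out --motion '[[[0,0,0,0,0,0,60],[0,0,0,0,0,0,60],[0,0,0,0,0,0,60]]]'

```text
time_s: 32.55
position: [0.449, 0.2765, 0.1892]
tcp_rot: [0.968, -2.979, 0.002]
force: [0.9, 0.2, 0.5]
grip_width: 0.06
```

```bash
python3 valve.py w12; python3 - <<'E'
from h import *
p,d,K,T=cam("wrist");P=pts(d,K,T)
F=np.c_[(P[:,:2]-[.5151,.1357])@np.array([[.9876,.1573],[-.1573,.9876]]),P[:,2]]
m=(F[:,1]<.073)&(F[:,1]>-.08);lidpose(P[m],.061,.006,[.515,.136])
for n in("scene","side"):
    p,d,K,T=cam(n)
    for t in("dish1","large_dish","oil_bottle","objective","beaker"):
        for r in bot.trace(n,t)[:3]:
            Q=pts(d,K,T,r["mask"])
            if len(Q): print(n,t,round(r["confidence"],2),np.median(Q,0))
E
```

```text
t 32.55 pos [0.449  0.2765 0.1892] yaw -144.02 z [-0.0083 -0.0039 -1.    ] q [ 0.4442  0.0476  1.4449  0.0001  1.6584 -1.7546] F [0.8906 0.2158 0.5259] w 60.0
743 0.07547502189665539
((451.367431640625, 277.2601013183594), (59.791709899902344, 15.855175018310547), 37.21355056762695)
bar world deg -144.13947697723518 fixture 44.910523022764835
lid n 33193 slope [-0.0007  0.0004] z 0.06070517112167868 ((514.785400390625, 135.48251342773438), (138.374267578125, 244.7678985595703), 81.04735565185547)
scene large_dish 0.71 [ 0.4633 -0.277   0.0139]
scene oil_bottle 0.69 [ 0.4633 -0.18    0.0429]
scene objective 0.55 [ 0.6469 -0.2745  0.0277]
scene beaker 0.62 [0.3518 0.434  0.0366]
side dish1 0.68 [0.4507 0.2695 0.0699]
side dish1 0.67 [0.5053 0.1194 0.0583]
side large_dish 0.59 [ 0.4526 -0.2927  0.0133]
side large_dish 0.31 [0.5168 0.0837 0.0237]
side oil_bottle 0.66 [ 0.4525 -0.198   0.0371]
side objective 0.65 [ 0.6344 -0.2928  0.0258]
side beaker 0.66 [0.3532 0.4159 0.0398]
side beaker 0.34 [ 0.7786 -0.015   0.0219]
```

View pics/w12.png

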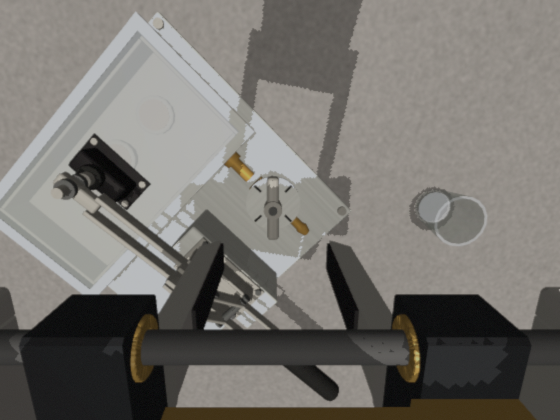

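```bash
python3 -c "
from bench import bot
print(bot.job_done(), bot.sense()['time_s'])"
```

```text
the job is handed in; nothing more can be done
the job is handed in; nothing more can be done
```

The job is done and handed in at about 33 s of the 208 s allowed, with no failed moves and the gripper clear of everything.

- **Dishes:** Three small dishes were present. I carried each one level and set it flat on the chamber floor in a row. Their tops measured 28.7 mm above the bench, as they should, and none were left on the bench. None was found knocked aside.
- **Lid:** It lies within 0.5 mm of the chamber's centre and 0.1° of square. Its plate is level to within 0.05°, with the top surface at 60.7 mm.
- **Clamp:** The handle is past its dead point at the stop, sloping about 0.05 rad below level. The pad sits on the lid's grip, and it stayed there after release.
- **Valve:** Turned last. The bar reads 44.9° from shut, measured after letting go.
- **Other things:** The large dish, bottle, objective and beaker read where they were at the start, to within a few millimetres. I did not measure the slide mailer or slide block again at the end.

**Disagreement:** The two fixed cameras disagree by 6–8 mm in x, so I took all positions for the moves from the wrist camera. Its readings matched the given sizes. In the last check, the network also labelled two spots on the fixture "dish1" in the side view. I took these as false reports, since they lie on the valve and the lid.

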